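Free, empty and load the stuck parts cup for washing

TASK

Get the flux-covered things ready for the ultrasonic wash: the parts cup is stuck in its weighted holder, so grip it by the rim, twist it by a good 30 degrees while it is still fully down in the holder to break it loose, then draw it straight up and pour all of its capacitors into the open parts bin and close the bin with its lid, fully seated. Stand the empty cup upright on the floor of the wire wash basket and lay every heat sink from the bench beside it on the basket floor, none on top of another or on the cup. Do not push the other things on the bench about.

Things in the scene. Friction and masses are not known exactly. Their poses are not given: they have to be found in the camera images.
- holder: The weighted cup holder, fixed to the bench: dark round foot of 116 mm diameter, 12 mm high, with a black sleeve (80 mm outside diameter, top 46 mm above the bench; three blocks outside it reach a radius of 51 mm). Origin at the centre of its underside, z up, x through the small bright tab on the foot.
- holder_pads (a point): On the holder's axis 35 mm above the bench, level with three sprung rubber pads (12 mm high) that squeeze the cup's foot. A straight pull meets about 15 to 20 N, a twist about 0.5 N m; pulled while it is being turned, the cup comes up with only a few newtons. Raised 30 mm it is free of the pads; its underside clears the sleeve when raised 35 mm.
- cup: The white parts cup, a round beaker 90 mm high, 3 mm walls, 4 mm floor, 90 to 145 g: foot 53 mm in diameter at the bottom, 60 mm at 34 mm high, flaring to a straight band of 84 mm outside diameter from 58 to 90 mm. Origin at the centre of its underside, z up its axis, x through the small pouring lip standing 8 mm out at the rim. It can be gripped with one finger inside and one outside the upper band.
- cup_rim (a point): Centre of the cup's mouth, 90 mm above its underside. At the start the cup stands in the holder, underside 12 mm and rim 102 mm above the bench, its lip directly over the holder's tab: the angle between the two x axes is how far it has been twisted. The capacitors in it reach at most 52 mm above its underside.
- bin: The open parts bin, dark grey, fixed to the bench: 124 mm (x) by 134 mm (y) outside, 60 mm high, walls and floor 4 mm, a paper label on its -x side. Origin at the centre of its underside.
- lid: The bin's lid, same dark grey, 120 g: a plate of 128 mm (x) by 138 mm (y), 4 mm thick, with a step of 108 by 118 mm and 6 mm deep beneath that drops into the bin's mouth with 4 mm play each side, and on top a bar handle along x, 60 mm long, 12 mm wide, 24 mm high. Origin at the centre of the plate's underside: 6 mm up when lying on the bench, 60 mm up when seated on the bin. It fits either way round.
- basket: The stainless wire wash basket, fixed to the bench: inside 160 mm (x) by 300 mm (y), walls 3 mm thick and 42 mm high, flat sheet floor 3 mm thick. Origin at the centre of its underside, z up.
- cap1: A capacitor: a dark cylinder of 18 mm diameter and 22 mm length, 12 g, with a bright top; origin at its middle, z along its axis. It starts in the cup; 5 to 8 of the eight are present.
- cap2: A capacitor: a dark cylinder of 18 mm diameter and 22 mm length, 12 g, with a bright top; origin at its middle, z along its axis. It starts in the cup; 5 to 8 of the eight are present.
- cap3: A capacitor: a dark cylinder of 18 mm diameter and 22 mm length, 12 g, with a bright top; origin at its middle, z along its axis. It starts in the cup; 5 to 8 of the eight are present.
- cap4: A capacitor: a dark cylinder of 18 mm diameter and 22 mm length, 12 g, with a bright top; origin at its middle, z along its axis. It starts in the cup; 5 to 8 of the eight are present.
- cap5: A capacitor: a dark cylinder of 18 mm diameter and 22 mm length, 12 g, with a bright top; origin at its middle, z along its axis. It starts in the cup; 5 to 8 of the eight are present.
- cap6: A capacitor: a dark cylinder of 18 mm diameter and 22 mm length, 12 g, with a bright top; origin at its middle, z along its axis. It starts in the cup; 5 to 8 of the eight are present.
- cap7: A capacitor: a dark cylinder of 18 mm diameter and 22 mm length, 12 g, with a bright top; origin at its middle, z along its axis. It starts in the cup; 5 to 8 of the eight are present.
- cap8: A capacitor: a dark cylinder of 18 mm diameter and 22 mm length, 12 g, with a bright top; origin at its middle, z along its axis. It starts in the cup; 5 to 8 of the eight are present.
- sink1: A finned aluminium heat sink, 66 mm long (x), 34 mm wide (y), 28 mm high, 100 to 200 g, the fins upward and running along x; origin at its middle (14 mm above the bench at the start). It can be gripped across its width. 2 to 4 of the four are present, lying on the bench.
- sink2: A finned aluminium heat sink, 66 mm long (x), 34 mm wide (y), 28 mm high, 100 to 200 g, the fins upward and running along x; origin at its middle (14 mm above the bench at the start). It can be gripped across its width. 2 to 4 of the four are present, lying on the bench.
- sink3: A finned aluminium heat sink, 66 mm long (x), 34 mm wide (y), 28 mm high, 100 to 200 g, the fins upward and running along x; origin at its middle (14 mm above the bench at the start). It can be gripped across its width. 2 to 4 of the four are present, lying on the bench.
- sink4: A finned aluminium heat sink, 66 mm long (x), 34 mm wide (y), 28 mm high, 100 to 200 g, the fins upward and running along x; origin at its middle (14 mm above the bench at the start). It can be gripped across its width. 2 to 4 of the four are present, lying on the bench.
- solder_reel: A bystander: the aluminium solder reel, 52 mm diameter, 46 mm high, upright; origin under its centre.
- flux_bottle: A bystander: a small amber bottle with a black cap, 38 mm diameter, 85 mm high, upright; origin under its centre.
- multimeter: A bystander: an orange and black multimeter, 165 mm (x) by 80 mm (y) by 36 mm high, lying flat; origin under its centre.
There are look-alikes about, which are no part of the job. What is shaped like the sink2 but purple is not meant.

How it is judged (in metres and radians):
On the way, in this order (a step that is already met when the one before it is completed fails the run):
1. the cup is twisted by at least 20 degrees while it still sits down in the holder (angle between the x axis of cup and the x axis of holder, either way round above 0.35 rad and horizontal distance between cup and holder below 0.01 m and z of cup in the frame of holder below 0.018 m and angle between cup's own z axis and vertical below 0.2 rad), for 0.1 s.
2. the cup is drawn up out of the holder, upright (z of cup in the frame of holder above 0.048 m and angle between cup's own z axis and vertical below 0.35 rad), for 0.1 s.
3. the cup is tipped over the parts bin (angle between cup's own z axis and vertical above 1 rad and horizontal distance between cup_rim and bin below 0.1 m), for 0.05 s.
4. every capacitor lies in the parts bin (x of cap1 in the frame of bin between -0.062 and 0.062 m and y of cap1 in the frame of bin between -0.067 and 0.067 m and z of cap1 in the frame of bin between 0 and 0.055 m and x of cap2 in the frame of bin between -0.062 and 0.062 m and y of cap2 in the frame of bin between -0.067 and 0.067 m and z of cap2 in the frame of bin between 0 and 0.055 m and x of cap3 in the frame of bin between -0.062 and 0.062 m and y of cap3 in the frame of bin between -0.067 and 0.067 m and z of cap3 in the frame of bin between 0 and 0.055 m and x of cap4 in the frame of bin between -0.062 and 0.062 m and y of cap4 in the frame of bin between -0.067 and 0.067 m and z of cap4 in the frame of bin between 0 and 0.055 m and x of cap5 in the frame of bin between -0.062 and 0.062 m and y of cap5 in the frame of bin between -0.067 and 0.067 m and z of cap5 in the frame of bin between 0 and 0.055 m and x of cap6 in the frame of bin between -0.062 and 0.062 m and y of cap6 in the frame of bin between -0.067 and 0.067 m and z of cap6 in the frame of bin between 0 and 0.055 m and x of cap7 in the frame of bin between -0.062 and 0.062 m and y of cap7 in the frame of bin between -0.067 and 0.067 m and z of cap7 in the frame of bin between 0 and 0.055 m and x of cap8 in the frame of bin between -0.062 and 0.062 m and y of cap8 in the frame of bin between -0.067 and 0.067 m and z of cap8 in the frame of bin between 0 and 0.055 m), for 0.2 s.
At the end, for the whole second after the job is handed in: every capacitor is in the bin; its lid is seated level (within 3 mm of fully down); the cup stands mouth up within 7 degrees on the basket floor (underside under 10 mm up); every heat sink lies on the basket floor on a long side (middle in the basket, under 24 mm up); all at rest (all of step 4 and x of sink1 in the frame of basket between -0.08 and 0.08 m and y of sink1 in the frame of basket between -0.15 and 0.15 m and z of sink1 in the frame of basket between 0 and 0.024 m and x of sink2 in the frame of basket between -0.08 and 0.08 m and y of sink2 in the frame of basket between -0.15 and 0.15 m and z of sink2 in the frame of basket between 0 and 0.024 m and x of sink3 in the frame of basket between -0.08 and 0.08 m and y of sink3 in the frame of basket between -0.15 and 0.15 m and z of sink3 in the frame of basket between 0 and 0.024 m and x of sink4 in the frame of basket between -0.08 and 0.08 m and y of sink4 in the frame of basket between -0.15 and 0.15 m and z of sink4 in the frame of basket between 0 and 0.024 m and x of cup in the frame of basket between -0.08 and 0.08 m and y of cup in the frame of basket between -0.15 and 0.15 m and z of cup in the frame of basket between 0 and 0.01 m and horizontal distance between lid and bin below 0.008 m and z of lid in the frame of bin between 0.056 and 0.063 m and angle between lid's own z axis and vertical below 0.05 rad and angle between the x axis of lid and the x axis of bin, either way round below 0.12 rad and angle between cup's own z axis and vertical below 0.12 rad and height (world z) of cup_rim above 0.08 m and linear speed of each of cup, sink1, sink2, sink3, sink4 below 0.02 m/s); the robot touches nothing.
It fails at once if the solder reel is pushed more than 40 mm from its place (distance of solder_reel from where it was at the start of the episode above 0.04 m).
It fails at once if the flux bottle is pushed more than 40 mm from its place (distance of flux_bottle from where it was at the start of the episode above 0.04 m).
It fails at once if the multimeter is pushed more than 40 mm from its place (distance of multimeter from where it was at the start of the episode above 0.04 m).
Of cap5, cap6, cap7, cap8 only 1 to 4 are there at a start; the rules pass over those that are not, and their reading is None.
Of sink1, sink2, sink3, sink4 only 2 to 4 are there at a start; the rules pass over those that are not, and their reading is None.
At some moment in a run one of sink1, sink2, sink3, sink4 may be knocked a few centimetres aside while the robot is not near it.
It also fails if it takes over 210 s, if anything falls off the work surface, if the arm or the gripper's body presses on something with over 40 N, if the wrist force passes 120 N, or if a joint passes its speed limit or range.

ROBOT

A 6-joint arm with a two-finger parallel gripper is mounted at the origin on the work surface. World frame = base frame: x ahead of the robot, y to its left, z up, the work surface at z = 0. Lengths are in mm, angles in degrees, forces in N, time in s.
With the tool pointing down it reaches from about 350 to 850 mm from the base axis. Payload 8.1 kg.
Tool frame: the origin (TCP) lies at the very end of the fingers, on their centre line; the grasp point (between the pads) lies 19 mm behind it (r.grip_depth is the distance from the TCP to the grasp point, in mm); y points along the fingers, z is the direction in which the jaws open and shut, and the axes are right-handed (so a half turn about y gives the same grasp; the last joint's range is limited). The gripper opens to 85 mm and grips with 20 to 120 N. Pads are 22 mm wide; open, the fingers measure 114 mm over their backs; the gripper's body (76 mm by 85 mm) begins 54 mm behind the grasp point. The pads swing forward as they close: fully open they stand 13 mm farther back than shut.
Start: joints at [-76.341, 7.471, 85.268, -0, 87.261, -4.893], TCP at [190.923, -568.818, 231.292] pointing down, gripper open.
Joint ranges: [-169.43, 169.43], [-51.17, 129.36], [1.28, 143.12], [-76.62, 256.62], [0, 156.53], [-152.29, 152.29]. Speed limits (degrees/s): [136.94, 136.94, 159.86, 180, 180, 180].

INTERFACE

Orientations are given as [roll, pitch, yaw] about the fixed x, y, z axes, in that order (R = Rz(yaw) Ry(pitch) Rx(roll)).
In Python, from bench import readout, eyes, r gives the robot as it stands. The module is installed in compiled form; this text tells all that it offers.
- The arm moves only by the tool move_arm, never from a script. Its argument "motion" is text: rows parted by semicolons, each of 6 numbers parted by spaces: the shift along the world's x, y, z in cm, then the turn, a rotation vector about the world's x, y, z in degrees. A call has 1 to 10 rows; each row is the pose to reach, as a shift and turn from the pose commanded when the call began; what a row does not reach only later rows make up. A row lasts 1/12 s, in which the tool goes at most 41.7 mm and 7.16 degrees, less where a joint would pass 70% of its speed; a pose out of reach is approached as far as the arm can. A call with a gripper value outside its range is refused whole. "fingers" is the finger opening in cm, from 0 to 8.54, set as the call begins (left out, the last holds). The fingers move at their own pace and stop on an object; "squeeze" is the grip in N (left out, the last holds). Time passes only in rows, so rows that repeat a pose let the fingers close. It gives the time, the measured TCP pose, the force and the opening at its end, in the units of the state.
- readout.sense(): the state, without advancing time (a new reading comes with each control period).
- eyes.snapshot(name): name is "scene" or "top" or "wrist"; returns a dict with "image" (480x640x3 uint8, blue, green, red), "fx", "fy", "cx", "cy" (pixels), "world_to_cam" (4x4, takes a point from world to camera coordinates). Camera axes: x right, y down, z forward; pixel columns grow to the right and rows downward; lengths in mm; the calibration is good to about 2 mm. The wrist camera is an equidistant fisheye: a pixel r from the principal point sees the ray r / f radians off the axis. A picture is of the moment at which its call begins. There is no depth.
- r.hand_in(): hands the job in, once; it reports no verdict.
The state is a dict: "time": time; "joint_pos": joint angles; "qd": joint speeds; "joint_efforts": joint torques, N m; "tool_pos": TCP position; "tcp_rot": TCP orientation; "ft_force": force on the tool from outside, world axes, zero at the start; "wrist_torque": the same for the moment, N m; "finger_gap": finger opening in mm.
Only numpy, scipy, OpenCV 4.12 (cv2) and the standard library are available. Lean on these libraries where they do the work, as an engineer would, in place of code of your own. Each camera call takes 0.05 s, during which the arm holds its last target. There are 200 camera calls.

## Working session

There is one attempt and no reset: what is moved stays moved. The work goes in short steps, Python scripts to look and compute and a tool call to move; the robot and the scene stay as the last step left them, time stands still between calls to the robot, and variables do not carry over. Pictures are saved under pics/ and viewed, about 12 in all and at most 16, crops included, and the job is handed in when it is done.

Besides the shell and the picture viewer there is one more tool, called after ">>>" as a command line: name --argument value ..., lists and objects as JSON in quotes. move_arm: Moves the arm, as the interface text tells. Its arguments: {"type":"object","properties":{"motion":{"type":"string"},"fingers":{"type":"number"},"squeeze":{"type":"number"}},"required":["motion"]}

```bash
mkdir -p pics
cat > h.py <<'E'
import cv2,numpy as np
from bench import readout,eyes,r
def snap(n,f=None):
    s=eyes.snapshot(n)
    if f: cv2.imwrite('pics/'+f,s['image'])
    return s
def ray(s,u,v,wrist=False):
    T=np.array(s['world_to_cam']);R=T[:3,:3];c=-R.T@T[:3,3]
    x=(u-s['cx'])/s['fx'];y=(v-s['cy'])/s['fy']
    if wrist:
        t=np.hypot(x,y);k=np.sin(t)/t if t>1e-9 else 1;d=np.array([x*k,y*k,np.cos(t)])
    else: d=np.array([x,y,1.])
    return c,R.T@d
def at(s,u,v,z,wrist=False):
    c,d=ray(s,u,v,wrist);return (c+d*(z-c[2])/d[2]).round(1)
def proj(s,p,wrist=False):
    T=np.array(s['world_to_cam']);q=T[:3,:3]@np.array(p,float)+T[:3,3]
    if wrist:
        rr=np.hypot(q[0],q[1]);t=np.arctan2(rr,q[2]);x,y=q[0]/rr*t,q[1]/rr*t
    else: x,y=q[0]/q[2],q[1]/q[2]
    return (round(x*s['fx']+s['cx'],1),round(y*s['fy']+s['cy'],1))
E
python3 - <<'E'
from h import *
import pickle
d={}
for n in('top','scene','wrist'):
    d[n]=snap(n,n+'0.png');s=d[n];T=np.array(s['world_to_cam']);print(n,s['fx'],s['cx'],s['cy'],(-T[:3,:3].T@T[:3,3]).round(),T[:3,:3].round(2).tolist())
pickle.dump(d,open('d0.pkl','wb'))
print(readout.sense())
E
```

```text
top 553.6047528362978 320.99880647320754 240.27752552843177 [ 383. -107. 1462.] [[-0.01, -1.0, 0.01], [-0.98, 0.01, -0.17], [0.17, -0.01, -0.98]]
scene 604.8061756374364 319.87549059422275 225.97003382059384 [1478.   52. 1126.] [[-0.16, 0.99, -0.01], [0.76, 0.12, -0.64], [-0.63, -0.11, -0.77]]
wrist 371.64829954431775 316.4174816151073 228.58039723523683 [ 258. -546.  372.] [[0.32, -0.95, -0.0], [-0.91, -0.31, 0.28], [-0.26, -0.09, -0.96]]
{'time': 0.15, 'joint_pos': array([-7.63395801e+01,  7.50504011e+00,  8.53146221e+01, -6.78128678e-04,
        8.72617641e+01, -4.89435899e+00]), 'qd': array([-0.1072987 , -0.08678688, -0.17916694,  0.02614858, -0.07452774,
       -0.06122079]), 'joint_efforts': array([-1.52328894e-04, -5.70061970e+01, -5.01160669e+01, -2.20835168e-04,
        9.58035293e-03,  2.80149254e-05]), 'tool_pos': array([ 190.83142741, -568.40129641,  230.4898606 ]), 'tcp_rot': array([-9.00811872e+01,  6.27235542e-03, -1.61445193e+02]), 'ft_force': array([-0.45581679,  0.45691648, -0.08282273]), 'wrist_torque': array([ 0.0105164 ,  0.04337801, -0.06812912]), 'finger_gap': 85.45630282879596}
```

View pics/top0.png

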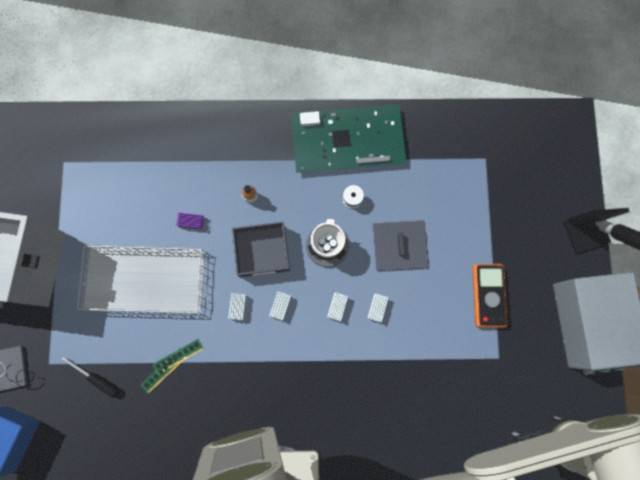

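View pics/scene0.png

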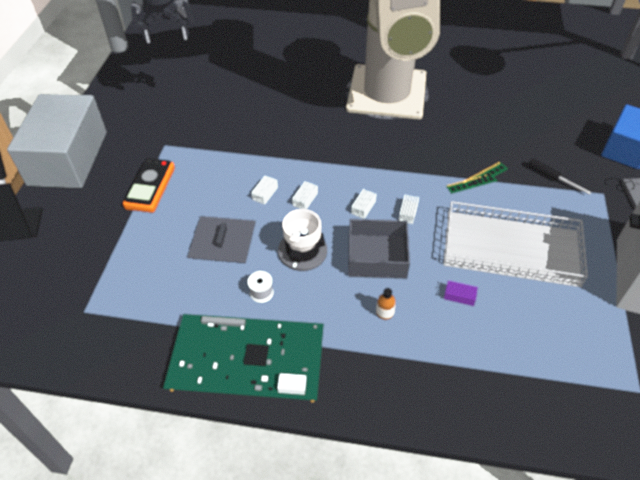

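The four silver sinks show at top pixels (237,306), (281,306), (339,306) and (379,308). The purple look-alike at (191,221) is not wanted. The cup and holder are at (327,240), bin (261,249), lid (401,246), basket (146,282), reel (353,196), bottle (249,193) and meter (490,296). I'll check these in an enlarged crop.

Run:
```python
import cv2
i=cv2.imread('pics/top0.png')[180:330,215:435]
cv2.imwrite('pics/c1.png',cv2.resize(i,None,fx=3.6,fy=3.6,interpolation=cv2.INTER_CUBIC))
i=cv2.imread('pics/scene0.png')[160:310,180:480]
cv2.imwrite('pics/c2.png',cv2.resize(i,None,fx=2.6,fy=2.6,interpolation=cv2.INTER_CUBIC))
```

```text
(no output)
```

View pics/c1.png

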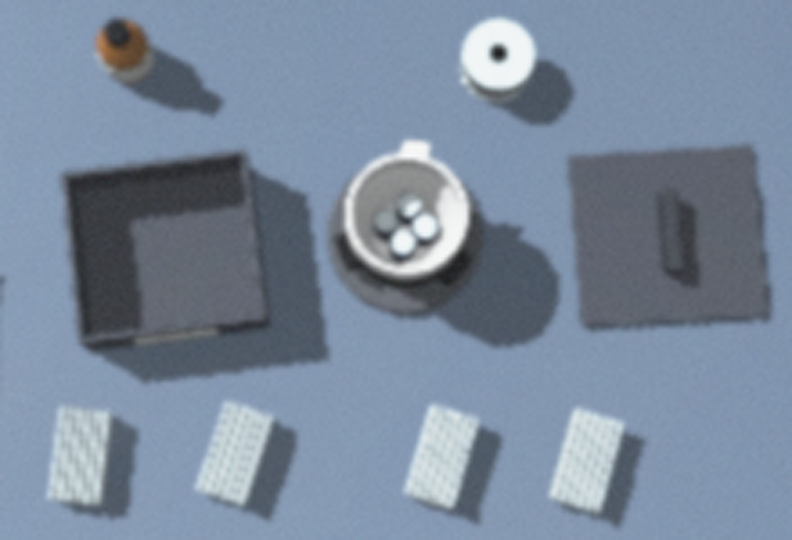

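Run:
```python
from h import *
import pickle
s=pickle.load(open('d0.pkl','rb'))['top']
P=lambda x,y,z: at(s,215+x/3.6,180+y/3.6,z)[:2]
Q={'bin':(60,[(65,174),(245,152),(268,325),(83,345)]),'lid':(10,[(569,157),(753,146),(770,318),(585,327)]),
's1':(28,[(60,405),(110,408),(100,504),(48,501)]),'s2':(28,[(227,401),(273,415),(242,508),(195,490)]),'s3':(28,[(434,403),(480,416),(452,510),(404,494)]),'s4':(28,[(576,408),(625,420),(600,514),(550,497)])}
for n,(z,q) in Q.items():
    p=np.array([P(*a,z) for a in q]);e=(p[0]+p[1]-p[2]-p[3])/2;w=(p[0]+p[3]-p[1]-p[2])/2
    print(n,p.mean(0).round(1),'lenx',np.linalg.norm(e).round(1),'leny',np.linalg.norm(w).round(1),'yawx',np.degrees(np.arctan2(e[1],e[0])).round(1),np.degrees(np.arctan2(-w[0],w[1])).round(1))
for n,a in dict(rimc=(408,216,102),rimL=(343,216,102),rimR=(472,216,102),rimT=(408,151,102),rimB=(408,283,102),lip=(416,142,102),handle=(672,232,34),reel=(499,53,46),bottle=(118,33,85)).items():print(n,P(*a))
for z,l in((42,[(82,246),(212,249),(210,318),(79,312)]),):
    for a in l: print(at(s,*a,z))
i=s['image'][235:330,65:225]
cv2.imwrite('pics/c3.png',cv2.resize(i,None,fx=5,fy=5,interpolation=cv2.INTER_CUBIC))
```

```text
bin [610.2  31.2] lenx 125.1 leny 130.3 yawx 7.2 6.1
lid [ 623.7 -336.2] lenx 128.6 leny 137.1 yawx 3.4 2.6
s1 [466.9  94.4] lenx 68.5 leny 36.5 yawx -5.7 -4.0
s2 [466.4 -16.1] lenx 68.3 leny 35.2 yawx -19.2 -19.4
s3 [ 463.2 -165. ] lenx 69.2 leny 35.1 yawx -18.4 -17.7
s4 [ 459.2 -269. ] lenx 68.0 leny 36.8 yawx -17.3 -16.9
rimc [ 624.4 -140.9]
rimL [624.9 -95.8]
rimR [ 624.  -185.2]
rimT [ 670.5 -141.5]
rimB [ 577.5 -140.2]
lip [ 676.8 -147.1]
handle [ 622.9 -334.5]
reel [ 755.  -210.6]
bottle [761.9  63.6]
[625.4 495.9  42. ]
[614.3 159.7  42. ]
[437.  160.6  42. ]
[455.7 492.6  42. ]
```

View pics/c3.png

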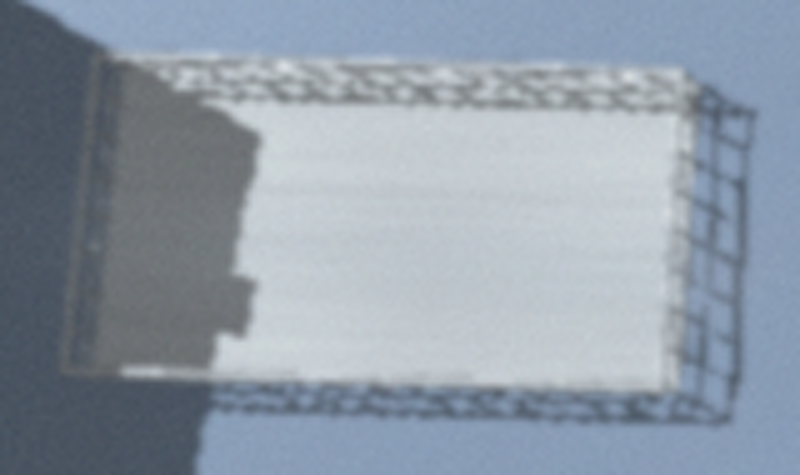

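>>> move_arm --motion "0 0 2 1.6 -6.8 0; 0 0 2 1.6 -6.8 0; 0 0 2 1.6 -6.8 0"

```text
time: 0.4
tool_pos: [189.4, -569.9, 252.1]
tcp_rot: [-89.3, 6.8, -161.6]
ft_force: [-0.7, -0.4, 0.1]
finger_gap: 85.6
```

Run:
```python
from h import *
import pickle
print(readout.sense()['joint_pos'].round(1))
s=pickle.load(open('d0.pkl','rb'))['top']
p=np.array([at(s,65+a/5,235+b/5,42)[:2] for a,b in[(98,50),(690,70),(675,390),(62,374)]])
print(p,p.mean(0))
e=(p[0]+p[1]-p[2]-p[3])/2;w=(p[0]+p[3]-p[1]-p[2])/2
print(np.linalg.norm(e),np.linalg.norm(w),np.degrees(np.arctan2(e[1],e[0])),np.degrees(np.arctan2(-w[0],w[1])))
```

```text
[-80.7   6.7  84.2   6.9  89.4  -9.2]
[[628.  489.4]
 [614.5 183. ]
 [449.9 186.3]
 [461.3 497. ]] [538.425 338.925]
165.73963014318574 308.8010767468274 -1.8843911955399015 -2.31063264086119
```

>>> move_arm --motion "2 2 0 -1.6 6.8 0; 4.5 4.5 0 -1.6 6.8 0; 7 7 0 -1.6 6.8 0; 9.5 9.5 0 -1.6 6.8 0; 12 12 0 -1.6 6.8 0; 14.5 14.5 0 -1.6 6.8 0; 17 17 0 -1.6 6.8 0; 19.5 19.5 0 -1.6 6.8 0; 22 22 0 -1.6 6.8 0; 24.5 24.5 0 -1.6 6.8 0"

```text
time: 1.23
tool_pos: [436.8, -322.0, 250.5]
tcp_rot: [-89.9, -0.2, -161.4]
ft_force: [0.6, 0.0, -0.3]
finger_gap: 85.3
```

>>> move_arm --motion "2.5 2.5 0 0 0 -5; 5 5 0 0 0 -10; 7.5 7.5 0 0 0 -15; 10 10 0 0 0 -20; 12.5 12.5 0 0 0 -25; 15 15 0 0 0 -31; 17.5 17.5 0 0 0 -37; 19 20 0 0 0 -43; 20.8 21.8 0 0 0 -48.6; 20.8 21.8 0 0 0 -48.6" --fingers 4

```text
time: 2.07
tool_pos: [645.9, -101.0, 249.6]
tcp_rot: [-89.9, -0.0, 149.8]
ft_force: [0.8, -0.7, 0.2]
finger_gap: 40.3
```

Run:
```python
from h import *
import pickle
q=readout.sense();print(q['joint_pos'].round(1),q['tool_pos'].round(1),q['tcp_rot'].round(1))
s=snap('wrist','w1.png');pickle.dump(s,open('w1.pkl','wb'))
for z in(102,):
    print(proj(s,[624,-141,102],1),proj(s,[679,-147,102],1),proj(s,[q['tool_pos'][0],q['tool_pos'][1],102],1))
```

```text
[-1.330e+01  1.550e+01  7.430e+01 -1.000e-01  9.030e+01  1.068e+02] [ 645.9 -101.   249.6] [-89.9  -0.  149.8]
(np.float64(372.8), np.float64(211.5)) (np.float64(346.0), np.float64(148.3)) (np.float64(316.4), np.float64(212.9))
```

View pics/w1.png

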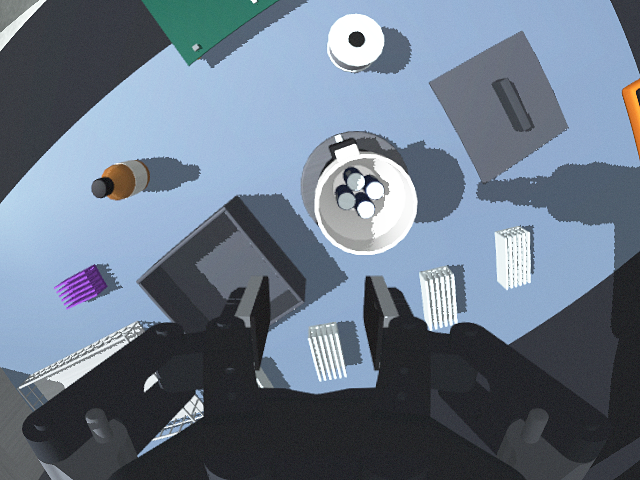

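Wrist view: cup rim circle spans about columns 315–418 and rows 152–254, centre (366,203), lip at (345,148), tab at (338,140). There are at least six caps inside.

Run:
```python
from h import *
import pickle
s=pickle.load(open('w1.pkl','rb'))
# segment white cup: largest contour around (366,203)
im=s['image'];p=[at(s,u,v,102,1) for u,v in((315,203),(418,203),(366,152.5),(366,254),(366,203),(345,146))];print(p)
for n,(u,v,z) in dict(tab=(338,138,12),lidh1=(499,80,34),lidh2=(525,131,34),lidA=(522,31,10),lidB=(568,128,10),lidC=(482,182,10),lidD=(430,83,10)).items(): print(n,at(s,u,v,z,1))
g=cv2.resize(im[120:270,290:440],None,fx=4,fy=4,interpolation=cv2.INTER_CUBIC);cv2.imwrite('pics/c4.png',g)
```

```text
[array([ 653.4, -104.2,  102. ]), array([ 611.5, -177.1,  102. ]), array([ 668.5, -159. ,  102. ]), array([ 594.6, -119.1,  102. ]), array([ 633. , -139.5,  102. ]), array([ 681. , -147.2,  102. ])]
tab [ 683.6 -148.5   12. ]
lidh1 [ 660.2 -326.2   34. ]
lidh2 [ 599.1 -330.3   34. ]
lidA [ 695.1 -398.3   10. ]
lidB [ 568.1 -404.4   10. ]
lidC [ 565.5 -267.1   10. ]
lidD [ 688.1 -262.5   10. ]
```

View pics/c4.png

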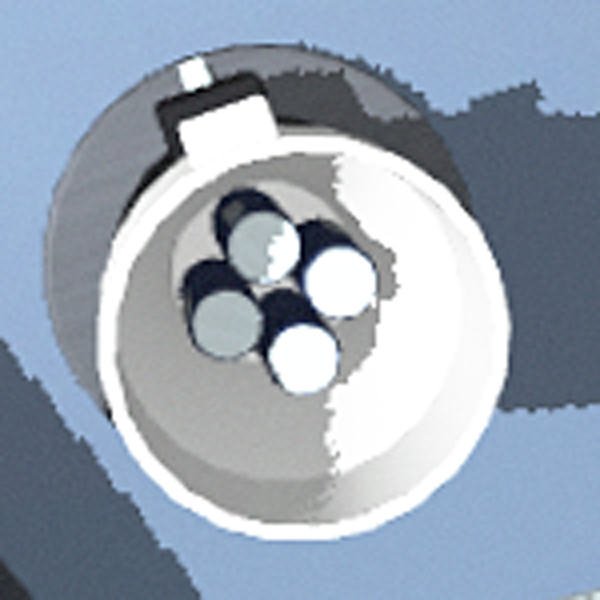

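Run:
```python
from h import *
import pickle
d=pickle.load(open('d0.pkl','rb'))
for n,sz in(('top',7),('scene',7)):
    s=d[n]
    for c in([624,-141],[628,-140],[632,-140]):
        e=[proj(s,[c[0]+42*np.cos(t),c[1]+42*np.sin(t),102]) for t in np.linspace(0,2*np.pi,60)]
        e=np.array(e);print(n,c,e.min(0).round(1),e.max(0).round(1))
    g=s['image'].min(2).astype(int)
    c0=np.array(proj(s,[628,-140,102])).round().astype(int)
    if n=='top':
        print('col',[int(x) for x in g[c0[1]-24:c0[1]+26,c0[0]-6]], c0)
    print('row',[int(x) for x in g[c0[1],c0[0]-26:c0[0]+27]],c0)
i=cv2.resize(d['scene']['image'][195:285,255:345],None,fx=6,fy=6,interpolation=cv2.INTER_CUBIC);cv2.imwrite('pics/c5.png',i)
```

```text
top [624, -141] [311.6 223.7] [345.2 256.8]
top [628, -140] [311.2 222.1] [344.8 255.2]
top [632, -140] [311.1 220.6] [344.8 253.6]
col [131, 129, 128, 128, 130, 130, 132, 152, 202, 219, 170, 132, 136, 139, 143, 140, 142, 138, 138, 137, 133, 132, 135, 133, 144, 148, 150, 145, 130, 89, 58, 79, 122, 149, 151, 147, 144, 154, 199, 217, 160, 101, 58, 45, 75, 101, 107, 113, 113, 110] [328 239]
row [125, 131, 130, 130, 125, 117, 111, 113, 148, 215, 219, 166, 138, 132, 132, 133, 124, 123, 134, 142, 144, 141, 120, 88, 100, 156, 192, 191, 157, 149, 172, 175, 162, 151, 177, 218, 233, 238, 240, 241, 239, 238, 220, 134, 80, 74, 89, 108, 126, 132, 130, 130, 130] [328 239]
scene [624, -141] [281.1 207.7] [318.9 236.4]
scene [628, -140] [281.2 209. ] [319.  237.8]
scene [632, -140] [280.8 210.3] [318.7 239.2]
row [83, 78, 81, 79, 79, 74, 75, 104, 207, 255, 255, 252, 252, 253, 254, 255, 255, 255, 255, 255, 255, 255, 255, 255, 255, 255, 255, 255, 255, 255, 255, 255, 255, 251, 226, 193, 185, 189, 186, 178, 177, 167, 156, 158, 209, 251, 249, 203, 152, 145, 150, 144, 148] [300 223]
```

View pics/c5.png

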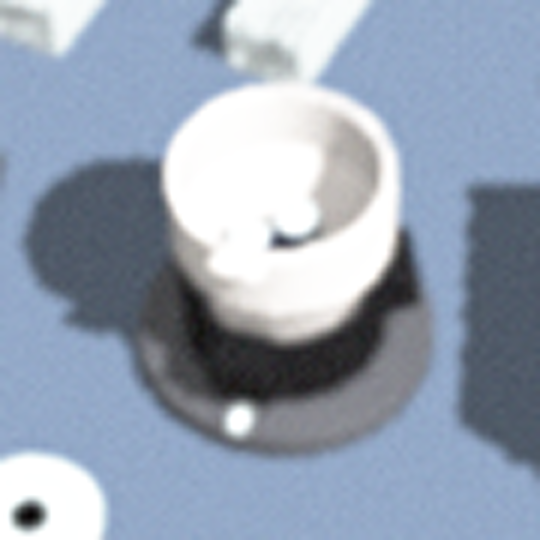

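>>> move_arm --motion "0.5 0 -4 0 0 0; 0.5 0 -8 0 0 0; 0.5 0 -11 0 0 0; 0.5 0 -11 0 0 0; 0.5 0 -11 0 0 0; 0.5 0 -11 0 0 0"

```text
time: 2.62
tool_pos: [649.6, -106.4, 143.5]
tcp_rot: [-90.0, 0.1, 150.0]
ft_force: [0.6, -0.2, 0.5]
finger_gap: 39.9
```

>>> move_arm --motion "-0.1 0.1 -3 0 0 0; -0.1 0.1 -5 0 0 0; -0.1 0.1 -6 0 0 0; -0.1 0.1 -7 0 0 0; -0.1 0.1 -7.1 0 0 0; -0.1 0.1 -7.1 0 0 0; -0.1 0.1 -7.1 0 0 0"

```text
time: 3.2
tool_pos: [649.1, -105.2, 72.2]
tcp_rot: [-90.0, 0.1, 150.0]
ft_force: [0.5, -0.7, -0.0]
finger_gap: 40.0
```

>>> move_arm --motion "0 0 0 0 0 0; 0 0 0 0 0 0; 0 0 0 0 0 0; 0 0 0 0 0 0; 0 0 0 0 0 0; 0 0 0 0 0 0; 0 0 0 0 0 0; 0 0 0 0 0 0" --fingers 0 --squeeze 25

```text
time: 3.87
tool_pos: [648.8, -104.7, 71.3]
tcp_rot: [-90.1, 0.1, 150.0]
ft_force: [1.5, 2.3, 5.6]
finger_gap: 4.5
```

>>> move_arm --motion "0 0 0 0 0 0; -.31 .16 0 0 0 5; -.64 .3 0 0 0 10; -.98 .4 0 0 0 15; -1.32 .48 0 0 0 20; -1.67 .53 0 0 0 25; -2.03 .54 0 0 0 30; -2.38 .53 0 0 0 35; -2.73 .48 0 0 0 40; -2.73 .48 0 0 0 40" --squeeze 80

```text
time: 4.7
tool_pos: [620.5, -100.2, 71.0]
tcp_rot: [-90.0, 0.0, -169.8]
ft_force: [-1.9, 1.1, 7.2]
finger_gap: 2.8
```

>>> move_arm --motion "0 0 0 0 0 0; 0 0 0 0 0 0; 0 0 0 0 0 0"

```text
time: 4.95
tool_pos: [620.6, -100.2, 71.0]
tcp_rot: [-90.0, -0.0, -170.1]
ft_force: [-3.4, 1.3, 7.9]
finger_gap: 3.5
```

Run:
```python
from h import *
q=readout.sense();print(q['joint_pos'].round(1),q['ft_force'].round(1),q['wrist_torque'].round(2))
s=snap('scene');i=cv2.resize(s['image'][140:290,210:410],None,fx=4,fy=4,interpolation=cv2.INTER_CUBIC);cv2.imwrite('pics/c6.png',i)
```

```text
[-13.8  19.   89.2  -0.   71.8  66.3] [-3.4  1.3  7.9] [ 0.05  0.4  -0.34]
```

View pics/c6.png

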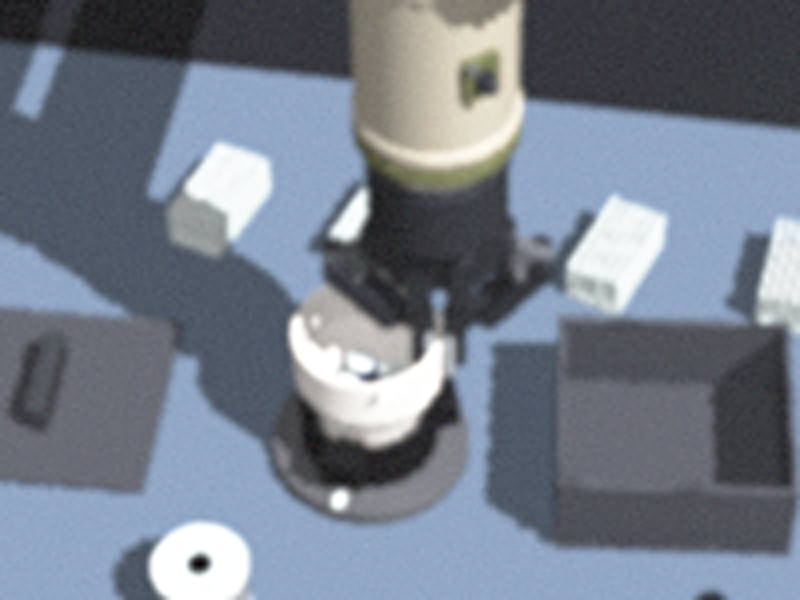

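>>> move_arm --motion "-.28 -.06 .4 0 0 4; -.55 -.14 .9 0 0 8; -.81 -.23 1.4 0 0 12; -1.07 -.35 2 0 0 16; -1.32 -.48 2.6 0 0 20; -1.56 -.63 3.3 0 0 24; -1.79 -.8 4 0 0 28; -1.79 -.8 5.5 0 0 28; -1.79 -.8 7.5 0 0 28; -1.79 -.8 9 0 0 28"

```text
time: 5.83
tool_pos: [601.7, -108.1, 160.2]
tcp_rot: [-90.1, -0.1, -142.1]
ft_force: [1.1, 0.6, -1.8]
finger_gap: 1.6
```

Run:
```python
from h import *
q=readout.sense();print(q['joint_pos'].round(1),q['tool_pos'].round(1),q['ft_force'].round(1),q['wrist_torque'].round(2))
s=snap('scene');i=cv2.resize(s['image'][60:290,210:470],None,fx=2.6,fy=2.6,interpolation=cv2.INTER_CUBIC);cv2.imwrite('pics/c7.png',i)
```

```text
[-15.   11.8  88.   -0.   80.4  37.1] [ 601.7 -108.1  160.2] [ 1.1  0.6 -1.8] [ 0.13 -0.05  0.05]
```

View pics/c7.png

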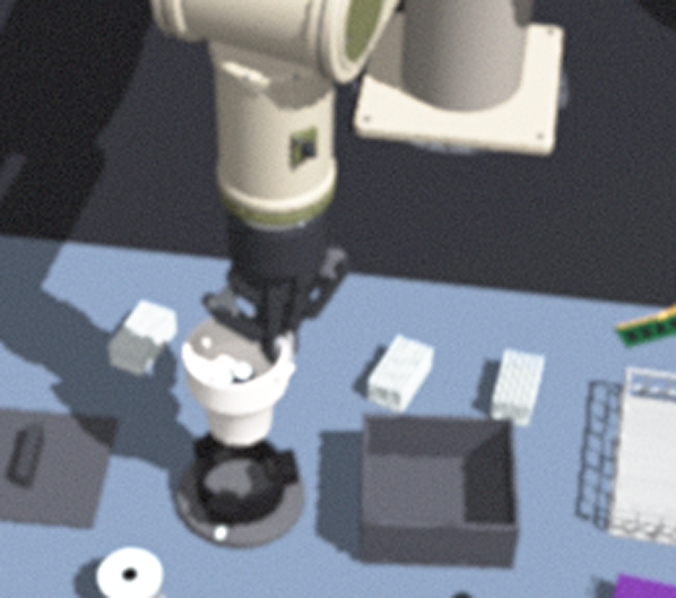

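>>> move_arm --motion ".2 2 2 0 0 -3; .4 5 3 0 0 -8; .5 8 3 0 0 -13; .6 11 3 0 0 -18; .7 14 3 0 0 -23; .8 17 3 0 0 -28; .9 19.5 3 0 0 -33; .9 21.3 3 0 0 -38; .9 21.8 3 0 0 -38; .9 21.8 3 0 0 -38"

```text
time: 6.72
tool_pos: [610.9, 111.2, 188.8]
tcp_rot: [-90.0, -0.1, -179.8]
ft_force: [0.2, 0.1, -2.3]
finger_gap: 2.1
```

Run:
```python
from h import *
q=readout.sense();print(q['joint_pos'].round(1),q['tool_pos'].round(1),q['tcp_rot'].round(1))
```

```text
[ 5.6 12.1 84.6 -0.  83.5 95.4] [610.9 111.2 188.8] [-9.000e+01 -1.000e-01 -1.798e+02]
```

>>> move_arm --motion "0 .1 -.3 7 0 0; 0 .2 -.6 14 0 0; 0 .3 -1 21 0 0; 0 .4 -1.3 28 0 0; 0 .5 -1.6 34 0 0; 0 .6 -1.9 40 0 0; 0 .6 -2.1 45 0 0; 0 .6 -2.3 50 0 0; 0 .6 -2.3 54 0 0; 0 .5 -2.3 58 0 0"

```text
time: 7.55
tool_pos: [611.5, 112.8, 166.2]
tcp_rot: [-148.1, 0.0, 179.9]
ft_force: [0.9, 0.6, -2.0]
finger_gap: 1.6
```

Run:
```python
from h import *
q=readout.sense();print(q['joint_pos'].round(1),q['tool_pos'].round(1),q['tcp_rot'].round(1),q['ft_force'].round(1))
s=snap('scene');i=cv2.resize(s['image'][60:310,200:500],None,fx=2.4,fy=2.4,interpolation=cv2.INTER_CUBIC);cv2.imwrite('pics/c8.png',i)
```

```text
[-22.5  26.4  88.6  52.   94.   57.1] [611.5 112.8 166.2] [-148.1    0.   179.9] [ 0.9  0.6 -2. ]
```

View pics/c8.png

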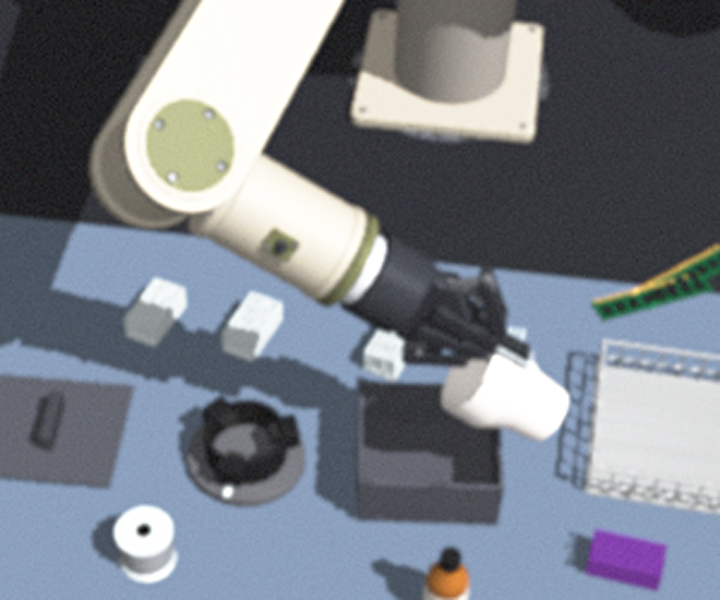

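>>> move_arm --motion "0 -.4 0 4 0 0; 0 -.9 0 8 0 0; 0 -1.3 0 12 0 0; 0 -1.7 .1 16 0 0; 0 -2.1 .3 20 0 0; 0 -2.7 .6 24 0 0; 0 -3.2 .9 28 0 0; 0 -3.7 1.2 32 0 0; 0 -4.2 1.4 36 0 0; 0 -4.3 1.4 37 0 0"

```text
time: 8.43
tool_pos: [611.0, 71.0, 179.1]
tcp_rot: [174.9, -0.2, 179.9]
ft_force: [2.5, 0.7, -3.5]
finger_gap: 1.9
```

>>> move_arm --motion "0 0 0 0 0 0; 0 0 0 0 0 0; 0 0 0 0 0 0; 0 0 0 0 0 0; 0 0 0 0 0 0; 0 0 0 0 0 0"

```text
time: 8.93
tool_pos: [612.0, 72.1, 182.1]
tcp_rot: [175.1, 0.0, -180.0]
ft_force: [0.6, 1.2, -0.7]
finger_gap: 1.9
```

Run:
```python
from h import *
q=readout.sense();print(q['joint_pos'].round(1),q['tool_pos'].round(1),q['tcp_rot'].round(1),q['ft_force'].round(1))
s=snap('scene');t=snap('top')
i=cv2.resize(s['image'][60:310,200:500],(600,500),interpolation=cv2.INTER_CUBIC)
j=cv2.resize(t['image'][200:300,215:315],(500,500),interpolation=cv2.INTER_CUBIC)[:, :]
cv2.imwrite('pics/c9.png',cv2.resize(np.hstack([i,j]),(792,360),interpolation=cv2.INTER_AREA))
```

```text
[-29.8  51.2  78.2  74.  115.9  48.2] [612.   72.1 182.1] [ 175.1    0.  -180. ] [ 0.6  1.2 -0.7]
```

View pics/c9.png

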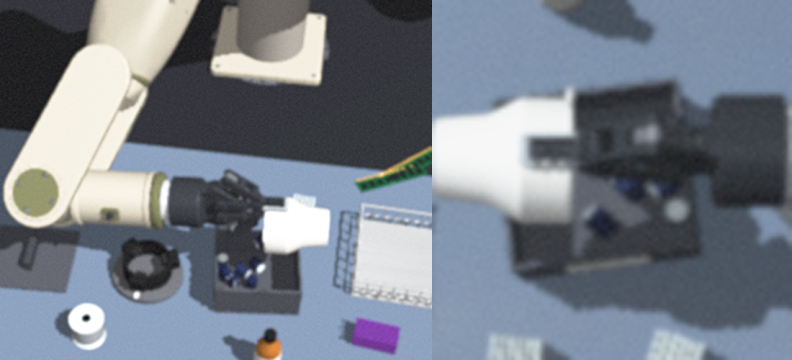

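>>> move_arm --motion "0 -.4 1.5 2 0 0; 0 -.8 3 4 0 0; 0 -1.2 5 7 0 0; 0 -1.7 7 10 0 0; 0 -2.2 8.5 13 0 0; 0 -2.6 8.5 17 0 0; 0 -2.6 9.5 17 0 0; 0 -2.6 8.5 17 0 0; 0 -2.6 9.5 17 0 0; 0 -2.6 8.5 17 0 0"

```text
time: 9.87
tool_pos: [612.4, 45.6, 269.3]
tcp_rot: [158.2, 0.3, -180.0]
ft_force: [1.1, -0.3, 0.1]
finger_gap: 1.7
```

>>> move_arm --motion "0 0 0 0 0 0; 0 0 0 0 0 0; 0 0 0 0 0 0; 0 0 0 0 0 0"

```text
time: 10.2
tool_pos: [611.8, 46.0, 266.4]
tcp_rot: [158.0, -0.0, -180.0]
ft_force: [0.3, -0.1, -1.2]
finger_gap: 1.7
```

Run:
```python
from h import *
q=readout.sense();print(q['joint_pos'].round(1),q['tool_pos'].round(1),q['tcp_rot'].round(1),q['ft_force'].round(1))
```

```text
[-29.9  53.5  77.2  88.7 126.5  54.8] [611.8  46.  266.4] [ 158.   -0. -180.] [ 0.3 -0.1 -1.2]
```

>>> move_arm --motion "0 1 0 -6 0 0; 0 2 0 -12 0 0; 0 3 0 -18 0 0; 0 4 0 -24 0 0; 0 5 0 -30 0 0; 0 6 0 -36 0 0; 0 7 0 -42 0 0; 0 8 0 -48 0 0; 0 9 0 -54 0 0; 0 10 0 -60 0 0"

```text
time: 11.03
tool_pos: [612.0, 145.6, 267.2]
tcp_rot: [-141.7, 0.1, 179.9]
ft_force: [0.2, 0.6, 0.2]
finger_gap: 1.9
```

>>> move_arm --motion "0 2 0 -6 0 0; 0 4 0 -12 0 0; 0 6 0 -18 0 0; 0 8 0 -24 0 0; 0 10 0 -30 0 0; -1 12 0 -36 0 0; -2 14 0 -42 0 0; -3 16 0 -47 0 0; -4 18 0 -52 0 0; -4 20 0 -52 0 0"

```text
time: 11.87
tool_pos: [568.9, 349.9, 267.0]
tcp_rot: [-89.8, 0.0, -179.8]
ft_force: [0.0, 0.4, -1.5]
finger_gap: 1.8
```

Run:
```python
from h import *
import pickle
q=readout.sense();print(q['joint_pos'].round(1),q['tool_pos'].round(1),q['tcp_rot'].round(1),q['ft_force'].round(1))
t=snap('top');pickle.dump(t,open('t2.pkl','wb'))
a=cv2.resize(t['image'][195:325,60:300],None,fx=3.3,fy=3.3,interpolation=cv2.INTER_CUBIC)
cv2.imwrite('pics/c10.png',a)
```

```text
[ 27.3  17.5  70.1  -0.2  92.5 117.1] [568.9 349.9 267. ] [ -89.8    0.  -179.8] [ 0.   0.4 -1.5]
```

View pics/c10.png

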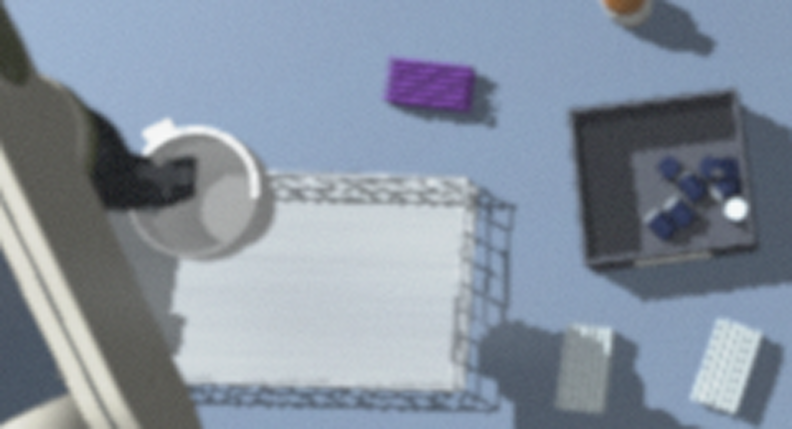

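>>> move_arm --motion "-.7 3.5 0 0 0 0; -1.4 7 -1 0 0 0; -2.1 10 -4 0 0 0; -2.7 12.2 -8 0 0 0; -2.7 12.2 -12 0 0 0; -2.7 12.2 -15 0 0 0; -2.7 12.2 -17 0 0 0; -2.7 12.2 -18 0 0 0; -2.7 12.2 -18 0 0 0; -2.7 12.2 -18 0 0 0"

```text
time: 12.75
tool_pos: [545.1, 467.9, 87.1]
tcp_rot: [-90.0, 0.0, 179.9]
ft_force: [0.2, 0.2, -0.5]
finger_gap: 2.0
```

>>> move_arm --motion "0 0 -.8 0 0 0; 0 0 -1.6 0 0 0; 0 0 -2 0 0 0; 0 0 -2.3 0 0 0; 0 0 -2.4 0 0 0; 0 0 -2.5 0 0 0; 0 0 -2.5 0 0 0"

```text
time: 13.33
tool_pos: [544.7, 468.0, 61.3]
tcp_rot: [-90.0, 0.0, 180.0]
ft_force: [-0.7, -0.1, -1.1]
finger_gap: 1.9
```

>>> move_arm --motion "0 0 -.15 0 0 0; 0 0 -.3 0 0 0; 0 0 -.3 0 0 0; 0 0 -.3 0 0 0"

```text
time: 13.67
tool_pos: [545.3, 468.6, 60.0]
tcp_rot: [-90.1, 0.1, 180.0]
ft_force: [-1.4, -0.7, 5.8]
finger_gap: 1.9
```

Contact (about 6 N). Release and rise.

>>> move_arm --motion "0 0 .1 0 0 0; 0 0 .1 0 0 0; 0 0 .1 0 0 0; 0 0 .1 0 0 0; 0 0 .1 0 0 0; 0 0 .1 0 0 0" --fingers 3

```text
time: 14.17
tool_pos: [544.6, 467.9, 59.0]
tcp_rot: [-90.0, -0.0, 179.9]
ft_force: [-1.0, -0.2, 0.5]
finger_gap: 30.4
```

>>> move_arm --motion "0 0 1 0 0 0; 0 0 3 0 0 0; 0 0 6 0 0 0; 0 0 9 0 0 0; 0 -1 12 0 0 0; 0 -5 14 0 0 0; 0 -9 14 0 0 0; 0 -13 14 0 0 0; 0 -17 14 0 0 0; 0 -21 14 0 0 0"

```text
time: 15.0
tool_pos: [544.6, 256.3, 200.5]
tcp_rot: [-90.0, 0.1, 180.0]
ft_force: [0.2, -0.9, 0.5]
finger_gap: 29.7
```

Run:
```python
from h import *
import pickle
q=readout.sense();print(q['joint_pos'].round(1),q['tool_pos'].round(1),q['tcp_rot'].round(1),q['ft_force'].round(1))
s=snap('wrist','w2.png');pickle.dump(s,open('w2.pkl','wb'))
```

```text
[ 20.3   8.6  87.3  -0.   84.1 110.4] [544.6 256.3 200.5] [-9.0e+01  1.0e-01  1.8e+02] [ 0.2 -0.9  0.5]
```

View pics/w2.png

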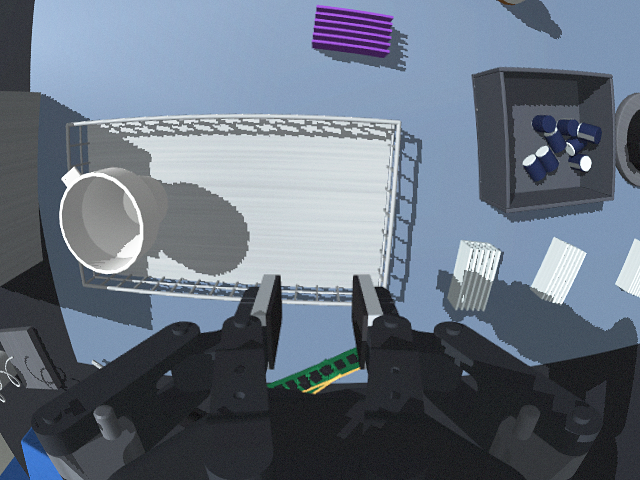

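Cup stands upright in the basket at (103,220); about eight caps lie in the bin around (560,140). I'll measure the basket, bin and sinks 1 and 2 here.

Run:
```python
from h import *
import pickle
s=pickle.load(open('w2.pkl','rb'))
def quad(n,z,q,w=1,s=s):
    p=np.array([at(s,*a,z,w)[:2] for a in q]);e=(p[0]+p[1]-p[2]-p[3])/2;w=(p[0]+p[3]-p[1]-p[2])/2
    print(n,p.tolist(),p.mean(0).round(1),np.linalg.norm(e).round(),np.linalg.norm(w).round(),np.degrees(np.arctan2(e[1],e[0])).round(1),np.degrees(np.arctan2(-w[0],w[1])).round(1))
quad('basket',42,[(68,124),(401,122),(386,303),(84,288)])
quad('bin',60,[(473,74),(612,70),(614,200),(480,213)])
for c in([468,94],[467,-16],[465,-165],[461,-269]): print(c,proj(s,c+[28],1))
print([at(s,u,v,93,1) for u,v in((60,222),(144,222),(103,170),(103,273))])
im=s['image'];a=cv2.resize(im[225:325,430:640],None,fx=3.8,fy=3.8,interpolation=cv2.INTER_CUBIC);b=cv2.resize(im[60:225,465:625],None,fx=1.33,fy=1.33)
cv2.imwrite('pics/c11.png',np.vstack([a,np.hstack([b,np.zeros((b.shape[0],a.shape[1]-b.shape[1],3),np.uint8)])]))
```

```text
basket [[630.8, 489.0], [618.6, 187.7], [457.6, 192.7], [464.8, 497.7]] [543.  341.8] 164.0 303.0 -2.4 -1.8
bin [[661.0, 132.3], [689.9, -23.9], [563.0, -39.2], [547.2, 119.6]] [615.3  47.2] 121.0 159.0 6.6 8.1
[468, 94] (np.float64(479.8), np.float64(283.2))
[467, -16] (np.float64(564.5), np.float64(278.8))
[465, -165] (np.float64(644.7), np.float64(272.9))
[461, -269] (np.float64(683.2), np.float64(270.9))
[array([549.2, 469.6,  93. ]), array([548.6, 385.7,  93. ]), array([589.6, 417.9,  93. ]), array([505.4, 432.3,  93. ])]
```

View pics/c11.png

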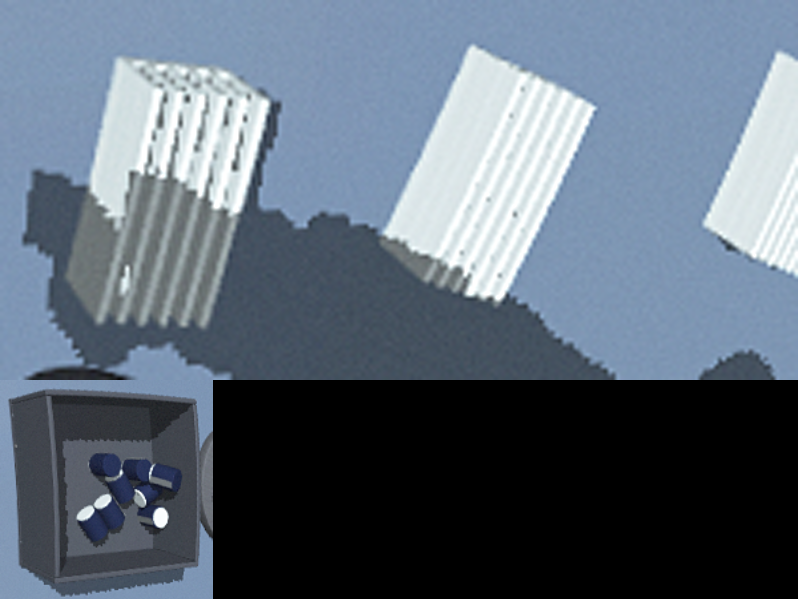

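Run:
```python
from h import *
import pickle
s=pickle.load(open('w2.pkl','rb'))
def quad(n,z,q):
    p=np.array([at(s,*a,z,1)[:2] for a in q]);e=(p[0]+p[1]-p[2]-p[3])/2;w=(p[0]+p[3]-p[1]-p[2])/2
    print(n,p.mean(0).round(1),np.linalg.norm(e).round(),np.linalg.norm(w).round(),np.degrees(np.arctan2(e[1],e[0])).round(1),np.degrees(np.arctan2(-w[0],w[1])).round(1))
quad('bin',60,[(502.6,71),(611.6,75),(613.9,199),(506.4,210.4)])
f=lambda l:[(430+a/3.8,225+b/3.8) for a,b in l]
quad('s1',28,f([(158,88),(268,98),(207,327),(100,323)]))
quad('s2',28,f([(525,70),(595,108),(500,300),(440,277)]))
```

```text
bin [616.4  34.2] 120.0 131.0 6.4 7.0
s1 [470.4  95.7] 66.0 33.0 -5.7 -5.8
s2 [471.2 -17.1] 64.0 31.0 -16.8 -20.8
```

>>> move_arm --motion ".5 -3.5 0 0 0 0; 1 -7 0 0 0 1; 1.5 -11 0 0 0 2; 2 -15 0 0 0 3; 2.5 -19 0 0 0 3; 3 -23 0 0 0 3; 4 -27 0 0 0 3; 5 -31 0 0 0 3; 6 -35 0 0 0 3; 7 -39 0 0 0 3" --fingers 4

```text
time: 15.88
tool_pos: [615.0, -134.1, 200.5]
tcp_rot: [-90.0, 0.1, -177.1]
ft_force: [0.7, 0.5, -0.7]
finger_gap: 40.1
```

>>> move_arm --motion ".3 -4 -1 0 0 0; .6 -8 -3 0 0 0; .9 -12 -5 0 0 0; 1.2 -16 -8 0 0 0; 1.2 -19.5 -10 0 0 0; 1.2 -20 -10 0 0 0; 1.2 -20 -10 0 0 0; 1.2 -20 -10 0 0 0"

```text
time: 16.55
tool_pos: [626.1, -332.8, 98.8]
tcp_rot: [-90.1, -0.1, -177.2]
ft_force: [0.8, -0.0, 0.9]
finger_gap: 40.1
```

```bash
cat >> h.py <<'E'
def sinks(s):
    im=s['image'].astype(int);m=(im.min(2)>175).astype(np.uint8)
    m=cv2.morphologyEx(m,cv2.MORPH_CLOSE,np.ones((3,3),np.uint8))
    for c in cv2.findContours(m,cv2.RETR_EXTERNAL,cv2.CHAIN_APPROX_NONE)[0]:
        a=cv2.contourArea(c);(u,v),(w,h),t=cv2.minAreaRect(c)
        if 150<a<800 and 150<v<400 and 60<u<500:
            b=cv2.boxPoints(((u,v),(w,h),t));p=np.array([at(s,*k,28)[:2] for k in b])
            e1=p[1]-p[0];e2=p[2]-p[1];L,S=(e1,e2) if np.linalg.norm(e1)>np.linalg.norm(e2) else (e2,e1)
            L=L*np.sign(L[0]);print('blob',(p.mean(0)+[3,0]).round(1),np.linalg.norm(L).round(),np.linalg.norm(S).round(),'yaw',np.degrees(np.arctan2(L[1],L[0])).round(1))
E
python3 - <<'E'
from h import *
import pickle
q=readout.sense();print(q['tool_pos'].round(1),q['tcp_rot'].round(1),q['ft_force'].round(1))
sinks(pickle.load(open('d0.pkl','rb'))['top']);print();sinks(snap('top'))
s=snap('wrist','w3.png');pickle.dump(s,open('w3.pkl','wb'))
print(proj(s,[597,-336,34],1),proj(s,[657,-332,34],1))
E
```

```text
[ 626.1 -332.8   98.8] [-9.010e+01 -1.000e-01 -1.772e+02] [ 0.8 -0.   0.9]
blob [ 463.9 -266.6] 66.0 37.0 yaw -17.1
blob [ 467.9 -162.6] 65.0 36.0 yaw -17.3
blob [470.9  96.5] 64.0 36.0 yaw -6.1
blob [471.5 -14.5] 65.0 35.0 yaw -18.4
blob [ 537.3 -564.2] 50.0 39.0 yaw 89.4
blob [ 763.5 -210.2] 54.0 52.0 yaw 89.5

blob [470.8  96.5] 61.0 35.0 yaw -5.8
blob [471.5 -14.5] 65.0 35.0 yaw -18.4
blob [ 764.8 -210.3] 54.0 50.0 yaw 89.5
(np.float64(320.7), np.float64(291.7)) (np.float64(319.3), np.float64(195.8))
```

View pics/w3.png

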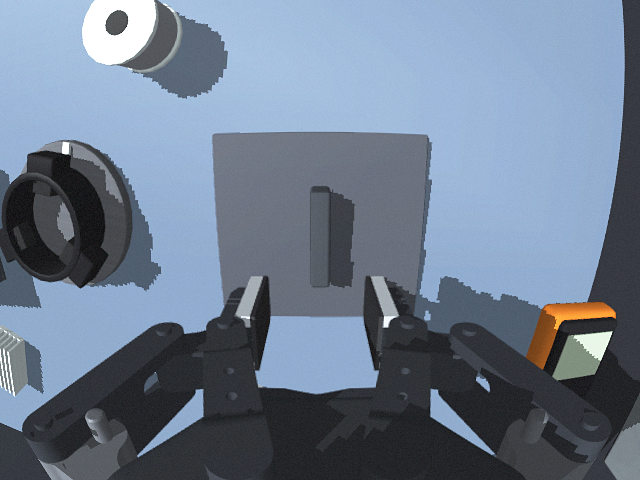

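>>> move_arm --motion ".2 -.1 -3 0 0 0; .2 -.1 -6 0 0 0; .2 -.1 -7.5 0 0 0; .2 -.1 -8.3 0 0 0; .2 -.1 -8.3 0 0 0; .2 -.1 -8.3 0 0 0"

```text
time: 17.15
tool_pos: [629.4, -332.7, 17.4]
tcp_rot: [-90.0, 0.0, -177.0]
ft_force: [1.1, -0.9, 0.3]
finger_gap: 40.2
```

>>> move_arm --motion "0 0 0 0 0 0; 0 0 0 0 0 0; 0 0 0 0 0 0; 0 0 0 0 0 0; 0 0 0 0 0 0; 0 0 0 0 0 0" --fingers 0 --squeeze 50

```text
time: 17.65
tool_pos: [630.2, -334.0, 18.9]
tcp_rot: [-89.9, 0.2, -177.1]
ft_force: [-0.5, 0.1, 7.0]
finger_gap: 10.7
```

>>> move_arm --motion "0 0 1 0 0 0; 0 0 3 0 0 0; 0 0 6 0 0 0; 0 0 9 0 0 0; 0 0 12 0 0 0; 0 0 12 0 0 0"

```text
time: 18.15
tool_pos: [632.2, -335.2, 146.2]
tcp_rot: [-89.6, 0.6, -177.0]
ft_force: [1.0, -1.0, 0.9]
finger_gap: 10.4
```

>>> move_arm --motion "-.1 3.7 0 0 0 0; -.3 7.4 0 0 0 .5; -.5 11.1 0 0 0 1; -.7 14.8 0 0 0 1.5; -.9 18.5 0 0 0 2; -1.1 22.2 0 0 0 2.5; -1.2 26 0 0 0 3; -1.3 29.8 0 0 0 3.5; -1.4 33.5 0 0 0 3.8; -1.4 36 0 0 0 3.8"

```text
time: 18.98
tool_pos: [614.1, 30.3, 137.0]
tcp_rot: [-90.1, 0.0, -173.1]
ft_force: [0.2, -0.4, -1.4]
finger_gap: 10.7
```

>>> move_arm --motion "0 .4 0 0 0 0; 0 .8 0 0 0 0; 0 .8 -2 0 0 0; 0 .8 -2 0 0 0; 0 .8 -2 0 0 0; 0 .8 -2 0 0 0"

```text
time: 19.48
tool_pos: [614.7, 33.9, 116.6]
tcp_rot: [-90.0, -0.0, -173.3]
ft_force: [0.1, -0.1, -0.7]
finger_gap: 11.0
```

Run:
```python
from h import *
q=readout.sense();print(q['tool_pos'].round(1),q['tcp_rot'].round(1),q['ft_force'].round(1))
s=snap('wrist');t=snap('top')
cv2.imwrite('w4.png',s['image']);cv2.imwrite('t4.png',t['image']);sinks(t)
```

```text
[614.7  33.9 116.6] [ -90.    -0.  -173.3] [ 0.1 -0.1 -0.7]
blob [471.8 129.5] 128.0 54.0 yaw -83.0
blob [471.1 -14.4] 64.0 35.0 yaw -18.3
blob [ 537.3 -564.2] 50.0 39.0 yaw 89.4
blob [ 764.8 -210.3] 54.0 50.0 yaw 89.5
```

>>> move_arm --motion "0 0 -1.5 0 0 0; 0 0 -2.5 0 0 0; 0 0 -3 0 0 0; 0 0 -3.4 0 0 0; 0 0 -3.8 0 0 0; 0 0 -3.8 0 0 0"

```text
time: 20.08
tool_pos: [614.2, 34.9, 77.5]
tcp_rot: [-90.0, -0.1, -173.3]
ft_force: [-0.2, 0.2, -1.8]
finger_gap: 10.6
```

>>> move_arm --motion "0 0 -.2 0 0 0; 0 0 -.4 0 0 0; 0 0 -.6 0 0 0; 0 0 -.6 0 0 0; 0 0 -.6 0 0 0"

```text
time: 20.5
tool_pos: [615.1, 35.0, 72.8]
tcp_rot: [-90.0, 0.1, -173.2]
ft_force: [-0.5, 0.1, 1.0]
finger_gap: 10.4
```

>>> move_arm --motion "0 0 -.1 0 0 0; 0 0 -.2 0 0 0; 0 0 -.2 0 0 0; 0 0 -.2 0 0 0"

```text
time: 20.83
tool_pos: [615.2, 35.0, 72.8]
tcp_rot: [-90.0, 0.1, -173.2]
ft_force: [-9.2, 0.0, 16.0]
finger_gap: 10.6
```

>>> move_arm --motion "0 0 0 0 0 0; 0 0 0 0 0 0; 0 0 0 0 0 0; 0 0 0 0 0 0; 0 0 0 0 0 0; 0 0 1 0 0 0; 0 0 4 0 0 0; 0 0 8 0 0 0; 0 -3 11 0 0 0; 0 -7 11 0 0 0" --fingers 4.4

```text
time: 21.67
tool_pos: [619.0, -33.3, 190.0]
tcp_rot: [-89.9, 0.7, -173.0]
ft_force: [2.4, -0.4, 1.6]
finger_gap: 44.3
```

Run:
```python
from h import *
import pickle
q=readout.sense();print(q['tool_pos'].round(1),q['tcp_rot'].round(1),q['ft_force'].round(1))
s=snap('wrist');t=snap('top');pickle.dump((s,t),open('p5.pkl','wb'));sinks(t)
a=s['image'][0:330,0:460];b=cv2.resize(t['image'][200:330,215:330],None,fx=2.54,fy=2.54,interpolation=cv2.INTER_CUBIC)
cv2.imwrite('pics/c12.png',np.hstack([a,b[:330]]))
```

```text
[619.  -33.3 190. ] [ -89.9    0.7 -173. ] [ 2.4 -0.4  1.6]
blob [ 466.6 -162.4] 62.0 36.0 yaw -17.3
blob [ 538.6 -564.2] 50.0 37.0 yaw 89.4
blob [ 764.8 -210.3] 54.0 50.0 yaw 89.5
```

View pics/c12.png

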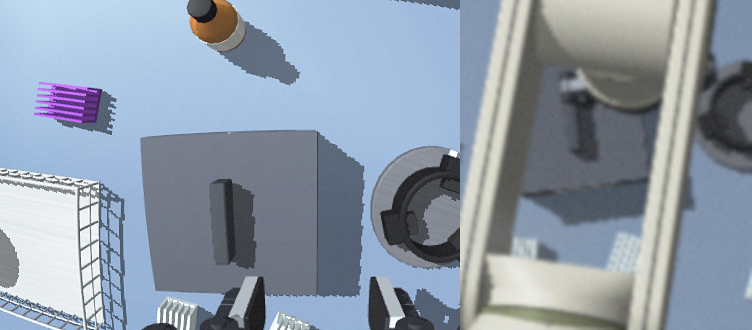

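The lid looks flush and square on the bin: plate corners about (143,136), (316,131), (317,295), (155,290). I've used all 16 views, so from here I'll check by numbers.

Run:
```python
from h import *
import pickle
s,t=pickle.load(open('p5.pkl','rb'))
for z in(60,64,70,76):
    p=np.array([at(s,*a,z,1)[:2] for a in[(141,137),(317,131),(317,296),(155,290)]])
    e=(p[0]+p[1]-p[2]-p[3])/2;w=(p[0]+p[3]-p[1]-p[2])/2
    print(z,p.mean(0).round(1),np.linalg.norm(e).round(1),np.linalg.norm(w).round(1),np.degrees(np.arctan2(e[1],e[0])).round(1),np.degrees(np.arctan2(-w[0],w[1])).round(1))
    print([np.linalg.norm(p[i]-p[(i+1)%4]).round(1) for i in range(4)])
```

```text
60 [613.5  35.2] 129.8 138.8 6.6 6.4
[np.float64(137.8), np.float64(130.2), np.float64(139.7), np.float64(129.3)]
64 [614.6  34.4] 127.8 136.8 6.6 6.4
[np.float64(135.8), np.float64(128.2), np.float64(137.7), np.float64(127.4)]
70 [616.2  33. ] 125.0 133.7 6.6 6.4
[np.float64(132.8), np.float64(125.4), np.float64(134.7), np.float64(124.6)]
76 [617.8  31.7] 122.1 130.7 6.6 6.4
[np.float64(129.7), np.float64(122.5), np.float64(131.6), np.float64(121.8)]
```

>>> move_arm --motion "-3 .2 0 0 0 -5; -6 .4 0 0 0 -10; -9 .8 0 0 0 -15; -12 1.2 -2 0 0 -20; -14.4 1.6 -5 0 0 -25; -14.4 1.9 -8 0 0 -25; -14.4 1.9 -11 0 0 -25; -14.4 1.9 -12 0 0 -25; -14.4 1.9 -12 0 0 -25; -14.4 1.9 -12 0 0 -25" --fingers 5.6

```text
time: 22.6
tool_pos: [470.9, -16.0, 60.9]
tcp_rot: [-90.0, -0.0, 161.8]
ft_force: [0.6, 0.4, 1.1]
finger_gap: 56.0
```

Run:
```python
from h import *
q=readout.sense();print(q['joint_pos'].round(1),q['tool_pos'].round(1),q['tcp_rot'].round(1),q['ft_force'].round(1))
s=snap('wrist');
im=s['image'].astype(int)
p=q['tool_pos']
for dx in(-38,0,38):
    c=proj(s,[471+dx*.95,-16-dx*.315,28],1);print(dx,c)
    v=int(round(c[1]));u=int(round(c[0]))
    if v<470: print([int(k) for k in im[v,u-90:u+91:4].min(1)])
sinks(snap('top'))
```

```text
[ -8.2  -3.6 115.2   0.   68.5 100.1] [470.9 -16.   60.9] [-90.   -0.  161.8] [0.6 0.4 1.1]
-38 (np.float64(316.6), np.float64(330.3))
[35, 27, 22, 23, 20, 27, 142, 139, 141, 140, 140, 142, 141, 140, 143, 142, 144, 144, 141, 143, 144, 143, 141, 142, 143, 143, 142, 141, 145, 140, 143, 143, 141, 145, 145, 147, 144, 140, 141, 147, 29, 32, 26, 27, 30, 30]
0 (np.float64(316.7), np.float64(266.3))
[144, 145, 145, 142, 144, 144, 144, 144, 145, 142, 142, 148, 142, 139, 255, 114, 166, 255, 114, 172, 164, 159, 172, 167, 170, 166, 148, 173, 175, 137, 159, 77, 80, 79, 76, 74, 74, 79, 78, 78, 74, 81, 82, 76, 74, 77]
38 (np.float64(316.8), np.float64(192.1))
[150, 151, 149, 153, 148, 152, 150, 151, 149, 152, 152, 154, 151, 150, 152, 151, 151, 150, 148, 148, 149, 146, 148, 147, 153, 146, 150, 147, 145, 149, 151, 148, 150, 152, 151, 146, 147, 149, 148, 149, 145, 151, 147, 149, 144, 149]
blob [ 463.8 -266.7] 66.0 37.0 yaw -17.0
blob [ 467.9 -162.8] 65.0 36.0 yaw -17.3
blob [ 537.3 -564.2] 50.0 39.0 yaw 89.4
blob [ 764.8 -210.3] 54.0 50.0 yaw 89.5
```

>>> move_arm --motion "0 0 -2 0 0 0; 0 0 -4 0 0 0; 0 0 -5 0 0 0; 0 0 -5.5 0 0 0; 0 0 -5.5 0 0 0; 0 0 -5.5 0 0 0"

```text
time: 23.2
tool_pos: [471.5, -16.2, 6.2]
tcp_rot: [-90.0, 0.1, 161.7]
ft_force: [-0.7, -0.7, -0.3]
finger_gap: 56.0
```

>>> move_arm --motion "0 0 0 0 0 0; 0 0 0 0 0 0; 0 0 0 0 0 0; 0 0 0 0 0 0; 0 0 .5 0 0 0; 0 0 3 0 0 0; 0 0 6 0 0 0; 0 0 9 0 0 0; 0 0 12 0 0 0; 0 0 12 0 0 0" --fingers 0 --squeeze 50

```text
time: 24.03
tool_pos: [474.6, -16.6, 132.4]
tcp_rot: [-90.1, 0.6, 161.8]
ft_force: [0.3, -0.3, -1.4]
finger_gap: 33.1
```

>>> move_arm --motion "1.1 3 0 0 0 2; 2.2 6.5 0 0 0 4; 3.4 10 0 0 0 6; 4.6 13.5 0 0 0 8; 5.8 17 0 0 0 10; 7 20.5 0 0 0 12; 8.2 24 0 0 0 14; 9.4 27.5 0 0 0 16; 10.5 30.5 0 0 0 16.3; 10.7 31.3 0 0 0 16.3"

```text
time: 24.87
tool_pos: [577.9, 301.4, 124.7]
tcp_rot: [-90.1, -0.0, 178.2]
ft_force: [0.9, -0.1, -1.0]
finger_gap: 32.9
```

>>> move_arm --motion "0 0 0 0 0 0; 0 0 -3 0 0 0; 0 0 -6 0 0 0; 0 0 -8.5 0 0 0; 0 0 -10 0 0 0; 0 0 -11 0 0 0; 0 0 -11.4 0 0 0; 0 0 -11.4 0 0 0; 0 0 -11.4 0 0 0"

```text
time: 25.62
tool_pos: [578.9, 297.1, 12.9]
tcp_rot: [-90.1, 0.1, 178.0]
ft_force: [-0.1, 0.3, -2.4]
finger_gap: 33.3
```

>>> move_arm --motion "0 0 -.2 0 0 0; 0 0 -.35 0 0 0; 0 0 -.45 0 0 0; 0 0 -.45 0 0 0"

```text
time: 25.95
tool_pos: [579.2, 297.5, 9.8]
tcp_rot: [-90.1, 0.2, 178.1]
ft_force: [-5.3, -2.2, 12.4]
finger_gap: 33.0
```

>>> move_arm --motion "0 0 .2 0 0 0; 0 0 .2 0 0 0; 0 0 .2 0 0 0; 0 0 .2 0 0 0; 0 0 2 0 0 0; 0 0 5 0 0 0; 0 0 9 0 0 0; -1.5 -3 12 0 0 -1; -3.5 -6.5 12 0 0 -2; -5.5 -10 12 0 0 -3" --fingers 4.6

```text
time: 26.78
tool_pos: [524.3, 197.1, 130.0]
tcp_rot: [-90.1, 0.3, 175.1]
ft_force: [0.4, -0.9, -0.1]
finger_gap: 45.9
```

>>> move_arm --motion "-1.8 -3.4 0 0 0 -1; -3.6 -6.8 0 0 0 -1; -5.4 -10.2 0 0 0 -1; -5.4 -10.2 -3 0 0 -1; -5.4 -10.2 -6 0 0 -1; -5.4 -10.2 -6 0 0 -1; -5.4 -10.2 -6 0 0 -1" --fingers 5.6

```text
time: 27.37
tool_pos: [466.9, 94.7, 65.5]
tcp_rot: [-90.0, -0.2, 174.0]
ft_force: [-1.0, 1.0, 0.7]
finger_gap: 55.8
```

```bash
cat >> h.py <<'E'
def chk(c,yaw):
    q=readout.sense();print(q['tool_pos'].round(1),q['tcp_rot'].round(1),q['ft_force'].round(1))
    s=snap('wrist');im=s['image'].astype(int);y=np.radians(yaw)
    for dx in(0,20):
        k=proj(s,[c[0]+dx*np.cos(y),c[1]+dx*np.sin(y),28],1);u,v=int(round(k[0])),int(round(k[1]))
        print(k,u-90,[int(a) for a in im[v,u-90:u+91:4].min(1)])
    sinks(snap('top'))
E
python3 -c "
from h import *
chk((470,95.5),-6)"
```

```text
[466.9  94.7  65.5] [-90.   -0.2 174. ] [-1.   1.   0.7]
(np.float64(314.4), np.float64(257.5)) 224 [131, 134, 132, 135, 133, 134, 134, 138, 135, 133, 138, 132, 133, 132, 244, 198, 157, 247, 212, 159, 225, 253, 160, 180, 248, 154, 197, 255, 162, 197, 255, 72, 73, 73, 72, 75, 73, 77, 134, 132, 133, 134, 136, 129, 131, 131]
(np.float64(314.4), np.float64(220.0)) 224 [139, 140, 141, 137, 138, 139, 140, 137, 141, 141, 137, 136, 134, 137, 255, 124, 160, 253, 156, 160, 248, 254, 157, 182, 255, 157, 131, 254, 157, 109, 254, 64, 73, 73, 68, 72, 72, 69, 73, 97, 142, 135, 137, 139, 137, 139]
blob [ 463.9 -266.6] 66.0 37.0 yaw -17.1
blob [ 467.9 -162.8] 65.0 36.0 yaw -17.3
blob [ 537.3 -564.2] 50.0 39.0 yaw 89.4
blob [ 763.5 -210.2] 54.0 52.0 yaw 89.5
```

>>> move_arm --motion ".2 .1 -2 0 0 0; .2 .1 -4 0 0 0; .2 .1 -5 0 0 0; .2 .1 -5.9 0 0 0; .2 .1 -5.9 0 0 0; .2 .1 -5.9 0 0 0"

```text
time: 27.97
tool_pos: [471.0, 96.2, 8.3]
tcp_rot: [-90.0, -0.0, 174.1]
ft_force: [-0.2, -0.4, -0.4]
finger_gap: 56.1
```

>>> move_arm --motion "0 0 0 0 0 0; 0 0 0 0 0 0; 0 0 0 0 0 0; 0 0 0 0 0 0; 0 0 .5 0 0 0; 0 0 3 0 0 0; 0 0 6 0 0 0; 0 0 9 0 0 0; 0 0 12 0 0 0; 0 0 12 0 0 0" --fingers 0

```text
time: 28.8
tool_pos: [474.6, 96.4, 135.0]
tcp_rot: [-90.1, 0.6, 174.1]
ft_force: [2.0, 0.9, 0.5]
finger_gap: 32.6
```

>>> move_arm --motion ".5 3.4 0 0 0 1; 1 6.8 0 0 0 2; 1.5 10.2 0 0 0 3; 2 13.6 0 0 0 4; 2.5 17 0 0 0 4; 3 20 0 0 0 4; 3 20.4 0 0 0 4; 3 20.4 -3 0 0 4; 3 20.4 -6 0 0 4; 3 20.4 -8.5 0 0 4"

```text
time: 29.63
tool_pos: [500.1, 299.8, 41.1]
tcp_rot: [-90.0, -0.0, 178.1]
ft_force: [0.7, -0.6, -1.8]
finger_gap: 32.7
```

>>> move_arm --motion "0 0 -1 0 0 0; 0 0 -2 0 0 0; 0 0 -2.5 0 0 0; 0 0 -2.9 0 0 0; 0 0 -2.9 0 0 0"

```text
time: 30.05
tool_pos: [501.3, 300.0, 14.3]
tcp_rot: [-90.0, 0.0, 178.0]
ft_force: [0.3, 0.2, -0.0]
finger_gap: 33.1
```

>>> move_arm --motion "0 0 -.2 0 0 0; 0 0 -.35 0 0 0; 0 0 -.45 0 0 0; 0 0 -.45 0 0 0"

```text
time: 30.38
tool_pos: [502.0, 300.5, 12.2]
tcp_rot: [-90.1, 0.1, 178.1]
ft_force: [-5.6, -4.6, 15.4]
finger_gap: 32.9
```

>>> move_arm --motion "0 0 .2 0 0 0; 0 0 .2 0 0 0; 0 0 .2 0 0 0; 0 0 .2 0 0 0; 0 0 2 0 0 0; 0 0 5 0 0 0; 0 0 9 0 0 0; -.2 -3 12 0 0 -1; -.4 -6.5 13 0 0 -3; -.7 -10.5 13 0 0 -5" --fingers 4.6

```text
time: 31.22
tool_pos: [496.3, 195.7, 144.0]
tcp_rot: [-90.2, 0.4, 173.1]
ft_force: [0.9, -0.4, -0.5]
finger_gap: 46.1
```

>>> move_arm --motion "-.3 -4 0 0 0 -1; -.6 -8 0 0 0 -2; -.9 -12 0 0 0 -3; -1.2 -16 0 0 0 -4; -1.5 -20 0 0 0 -5; -1.8 -24 0 0 0 -6; -2.1 -28 0 0 0 -8; -2.4 -32 0 0 0 -10; -2.7 -35 -3 0 0 -10.3; -2.7 -36 -6 0 0 -10.3" --fingers 5.6

```text
time: 32.05
tool_pos: [468.3, -170.2, 81.3]
tcp_rot: [-89.9, 0.4, 162.5]
ft_force: [0.4, 0.1, -0.5]
finger_gap: 56.1
```

>>> move_arm --motion "0 0 0 0 0 0; 0 0 0 0 0 0; 0 0 0 0 0 0"

```text
time: 32.3
tool_pos: [467.1, -164.6, 80.1]
tcp_rot: [-90.0, 0.0, 162.8]
ft_force: [0.3, 0.8, 0.7]
finger_gap: 56.1
```

```bash
python3 -c "
from h import *
chk((468,-164.5),-17.3)"
```

```text
[ 467.1 -164.6   80.1] [-90.    0.  162.8] [0.3 0.8 0.7]
(np.float64(316.0), np.float64(252.2)) 226 [129, 130, 131, 130, 126, 131, 124, 127, 127, 127, 128, 126, 128, 128, 120, 254, 152, 175, 255, 155, 194, 238, 147, 248, 204, 149, 255, 165, 130, 231, 60, 70, 63, 64, 70, 64, 66, 65, 69, 70, 68, 69, 61, 68, 66, 69]
(np.float64(316.0), np.float64(217.3)) 226 [137, 136, 136, 136, 134, 134, 134, 135, 136, 133, 131, 132, 136, 130, 134, 251, 140, 197, 245, 151, 225, 239, 152, 228, 251, 150, 249, 233, 151, 250, 154, 66, 68, 71, 67, 68, 70, 69, 116, 128, 126, 130, 128, 125, 127, 121]
blob [275.3 -78.7] 124.0 45.0 yaw 71.4
blob [ 537.3 -564.2] 50.0 39.0 yaw 89.4
blob [ 764.8 -210.3] 54.0 50.0 yaw 89.5
```

Aligned. Descending and grasping sink 3.

>>> move_arm --motion "0 0 -2.5 0 0 0; 0 0 -5 0 0 0; 0 0 -6.5 0 0 0; 0 0 -7.3 0 0 0; 0 0 -7.3 0 0 0; 0 0 -7.3 0 0 0"

```text
time: 32.9
tool_pos: [467.6, -164.8, 7.4]
tcp_rot: [-90.0, 0.1, 162.8]
ft_force: [0.6, -0.4, 0.7]
finger_gap: 55.9
```

>>> move_arm --motion "0 0 0 0 0 0; 0 0 0 0 0 0; 0 0 0 0 0 0; 0 0 0 0 0 0; 0 0 .5 0 0 0; 0 0 3 0 0 0; 0 0 6 0 0 0; 0 0 9 0 0 0; 0 0 12 0 0 0; 0 0 12 0 0 0" --fingers 0

```text
time: 33.73
tool_pos: [470.4, -166.8, 133.9]
tcp_rot: [-89.9, 0.6, 162.8]
ft_force: [1.1, -0.5, -0.3]
finger_gap: 32.7
```

>>> move_arm --motion ".9 3 0 0 0 2; 1.8 6.5 0 0 0 4; 2.8 10 0 0 0 6; 3.8 13.5 0 0 0 8; 4.8 17 0 0 0 10; 5.8 20.5 0 0 0 12; 6.8 24 0 0 0 14; 7.8 27.5 0 0 0 15.3; 8.8 31 0 0 0 15.3; 9.8 34.5 0 0 0 15.3"

```text
time: 34.57
tool_pos: [564.7, 181.8, 126.2]
tcp_rot: [-90.0, -0.0, 178.1]
ft_force: [1.4, -0.5, -1.1]
finger_gap: 32.8
```

>>> move_arm --motion ".5 2.7 0 0 0 0; 1 5.4 0 0 0 0; 1 5.4 0 0 0 0; 1 5.4 -3 0 0 0; 1 5.4 -6 0 0 0; 1 5.4 -8.5 0 0 0; 1 5.4 -10.5 0 0 0; 1 5.4 -11.3 0 0 0; 1 5.4 -11.3 0 0 0; 1 5.4 -11.3 0 0 0"

```text
time: 35.4
tool_pos: [574.7, 233.6, 13.5]
tcp_rot: [-90.0, -0.0, 178.0]
ft_force: [-0.2, 0.5, -1.0]
finger_gap: 33.4
```

>>> move_arm --motion "0 0 -.2 0 0 0; 0 0 -.4 0 0 0; 0 0 -.6 0 0 0; 0 0 -.6 0 0 0"

```text
time: 35.73
tool_pos: [575.6, 234.1, 10.7]
tcp_rot: [-90.0, 0.1, 178.1]
ft_force: [-11.5, -4.2, 22.0]
finger_gap: 32.7
```

>>> move_arm --motion "0 0 .3 0 0 0; 0 0 .3 0 0 0; 0 0 .3 0 0 0; 0 0 .3 0 0 0; 0 0 2 0 0 0; 0 0 5 0 0 0; 0 0 9 0 0 0; -.7 -3 12 0 0 -1; -1.4 -6.5 13 0 0 -3; -2.1 -10.2 13 0 0 -5" --fingers 4.6

```text
time: 36.57
tool_pos: [556.1, 132.1, 141.9]
tcp_rot: [-90.1, 0.4, 173.1]
ft_force: [0.9, -1.3, 0.4]
finger_gap: 46.1
```

>>> move_arm --motion "-.9 -4 0 0 0 -1; -1.8 -8 0 0 0 -2; -2.7 -12 0 0 0 -3; -3.6 -16 0 0 0 -4; -4.5 -20 0 0 0 -5; -5.4 -24 0 0 0 -6; -6.3 -28 0 0 0 -8; -7.2 -32 0 0 0 -10; -8.1 -36 0 0 0 -10.1; -9 -40 0 0 0 -10.1" --fingers 5.6

```text
time: 37.4
tool_pos: [462.8, -269.9, 137.2]
tcp_rot: [-90.0, 0.0, 162.9]
ft_force: [0.8, -0.0, -0.4]
finger_gap: 56.1
```

>>> move_arm --motion "0 0 -2 0 0 0; 0 0 -4 0 0 0; 0 0 -6 0 0 0; 0 0 -6 0 0 0; 0 0 -6 0 0 0"

```text
time: 37.82
tool_pos: [462.5, -267.3, 76.0]
tcp_rot: [-90.1, -0.2, 162.9]
ft_force: [0.1, -0.0, 0.2]
finger_gap: 55.8
```

```bash
python3 -c "
from h import *
chk((464,-268.5),-17.1)"
```

```text
[ 462.5 -267.3   76. ] [-90.1  -0.2 162.9] [ 0.1 -0.   0.2]
(np.float64(318.2), np.float64(252.9)) 228 [135, 129, 131, 130, 130, 132, 132, 131, 128, 131, 133, 129, 127, 127, 130, 254, 175, 149, 254, 153, 159, 255, 155, 154, 255, 153, 232, 238, 156, 159, 140, 75, 75, 73, 69, 71, 68, 71, 73, 73, 71, 73, 74, 71, 71, 71]
(np.float64(318.2), np.float64(217.2)) 228 [137, 134, 134, 133, 133, 130, 138, 134, 132, 133, 132, 133, 135, 131, 122, 254, 175, 156, 255, 152, 167, 254, 150, 139, 253, 152, 102, 253, 158, 117, 255, 72, 72, 68, 71, 73, 70, 72, 93, 132, 132, 128, 131, 129, 130, 130]
blob [ 537.3 -564.2] 50.0 39.0 yaw 89.4
blob [ 764.8 -210.3] 54.0 50.0 yaw 89.5
```

>>> move_arm --motion ".1 -.1 -2.5 0 0 0; .1 -.1 -5 0 0 0; .1 -.1 -6.3 0 0 0; .1 -.1 -6.9 0 0 0; .1 -.1 -6.9 0 0 0; .1 -.1 -6.9 0 0 0"

```text
time: 38.42
tool_pos: [465.3, -269.3, 9.3]
tcp_rot: [-90.0, 0.0, 163.0]
ft_force: [-0.0, 1.0, 0.1]
finger_gap: 56.0
```

>>> move_arm --motion "0 0 0 0 0 0; 0 0 0 0 0 0; 0 0 0 0 0 0; 0 0 0 0 0 0; 0 0 .5 0 0 0; 0 0 3 0 0 0; 0 0 6 0 0 0; 0 0 9 0 0 0; 0 0 12 0 0 0; 0 0 12 0 0 0" --fingers 0

```text
time: 39.25
tool_pos: [468.1, -271.4, 136.0]
tcp_rot: [-89.8, 0.6, 163.0]
ft_force: [2.8, -0.6, -0.8]
finger_gap: 32.7
```

>>> move_arm --motion ".3 3 0 0 0 1.5; .6 6.5 0 0 0 3; .9 10.5 0 0 0 4.5; 1.2 14.5 0 0 0 6; 1.5 18.5 0 0 0 7.5; 1.8 22.5 0 0 0 9; 2.1 26.5 0 0 0 10.5; 2.4 30.5 0 0 0 12; 2.7 34.5 0 0 0 13.5; 3 38.5 0 0 0 15"

```text
time: 40.08
tool_pos: [494.2, 117.9, 128.4]
tcp_rot: [-90.0, 0.0, 178.0]
ft_force: [0.4, -0.6, -1.2]
finger_gap: 32.8
```

>>> move_arm --motion ".2 4 0 0 0 0; .4 8 0 0 0 0; .5 12 0 0 0 0; .5 12.1 0 0 0 0; .5 12.1 -3 0 0 0; .5 12.1 -6 0 0 0; .5 12.1 -8.5 0 0 0; .5 12.1 -10.5 0 0 0; .5 12.1 -11.3 0 0 0; .5 12.1 -11.3 0 0 0"

```text
time: 40.92
tool_pos: [498.4, 236.4, 14.1]
tcp_rot: [-89.9, -0.2, 178.0]
ft_force: [-0.1, -0.5, -1.5]
finger_gap: 33.1
```

>>> move_arm --motion "0 0 -.2 0 0 0; 0 0 -.4 0 0 0; 0 0 -.5 0 0 0; 0 0 -.5 0 0 0"

```text
time: 41.25
tool_pos: [500.4, 237.2, 12.5]
tcp_rot: [-90.0, 0.1, 178.0]
ft_force: [-8.0, -3.4, 13.5]
finger_gap: 32.8
```

Release, retreat up and to the right, then check numerically.

>>> move_arm --motion "0 0 .2 0 0 0; 0 0 .2 0 0 0; 0 0 .2 0 0 0; 0 0 .2 0 0 0; 0 0 2 0 0 0; 0 0 5 0 0 0; 0 0 9 0 0 0; 0 0 13 0 0 0; 0 -2 17 0 0 0; 0 -4 19 0 0 0" --fingers 4.6

```text
time: 42.08
tool_pos: [501.1, 197.9, 205.2]
tcp_rot: [-90.1, 0.3, 178.1]
ft_force: [0.8, 0.1, 0.6]
finger_gap: 46.1
```

>>> move_arm --motion "0 0 0 0 0 0; 0 0 0 0 0 0; 0 0 0 0 0 0"

```text
time: 42.33
tool_pos: [499.3, 197.0, 199.3]
tcp_rot: [-90.0, -0.1, 177.9]
ft_force: [0.0, -1.0, -1.5]
finger_gap: 45.8
```

Run:
```python
from h import *
q=readout.sense();print(q['tool_pos'].round(1),q['ft_force'].round(1))
import pickle
s=snap('wrist');pickle.dump(s,open('wf.pkl','wb'))
# warp wrist image onto plane z=31 (sink tops): dark/bright map, coarse ascii of basket
im=s['image'].astype(int)
for x in range(626,450,-8):
    row=''
    for y in range(498,180,-4):
        u,v=proj(s,[x,y,31],1);u,v=int(u),int(v)
        if not(0<=u<640 and 0<=v<480): row+=' ';continue
        g=im[v,u].min();row+='#' if g>225 else '+' if g>190 else '-' if g>140 else '.' if g>70 else '@'
    print(x,row)
sinks(snap('top'))
```

```text
[499.3 197.  199.3] [ 0.  -1.  -1.5]
626 .......-..-+-..##-..#+.....-.--+-+##+#######+#+-+-+-----------------------------
618 ......................#.-##+.+##.-##-+###.####.##.##+#.+--.-+--.+##--##.....-+--
610 .......@......................#..#.-.###.+##+.#-#.##.#-##...#+..-......+.+..+#-.
602 .......@.............##########################.#.-+.##.......-.##.#-##.....+#.-
594 ......@.................#######################.#.##.#-.......#.#-.#-+#....+##.-
586 .......###------.........##########+++++++++++#.#..#.+-.......#.##.#-.#.....#+--
578 .....----..#-------......#######++++++++++++++#.#..#..#.......#.##.#-.#.....#+--
570 ...------....#.------....#######+##+#+++++++++#.##.#.-#......##.-#.#+.#.....#+-.
562 ..--------....#.-...--.............+-+++++++++#.#..#..#......##--#.#-.#.....#---
554 .------------..#.......................+++++++#.-#.#.-#......##-.#.##-#.....+..-
546 .--------------#...........................#++#-+#.#+.#......###.#-##-#....-+.-.
538 .--------------+-...........................-++++++++.#-.....#####..........+@-.
530 .--------------#.......................
[... 264 characters left out ...]
.#-.#.-......#.#..#.-+.....-#--.
498 -------++##..............+...................-.#.+#.#-.......#.#-.#-+#.....#+-..
490 ######...............########................#.#.-#.++.......#.##.#-.#.....++--.
482 .....................#++#+#++++++-.........++#.#..#.-#.......#.+-.#--#.....++.-.
474 .....................-###-+++##+++#+++#++++++#.#..#..#.......#.-#.#-.#.....+-...
466 .@@...@@................@.-.----.-++#-++#+++++........@......#-+#.+-.#.....+-...
458 ..@.........@@@@@@@@@--.------++++######++++++++............-.@....-.....-..-..@
blob [266.8 325.5] 138.0 48.0 yaw -71.7
blob [ 537.3 -564.2] 50.0 39.0 yaw 89.4
blob [583.5 236.4] 77.0 53.0 yaw -1.6
blob [ 763.5 -210.2] 54.0 52.0 yaw 89.5
```

Run:
```python
from h import *
print(r.hand_in(),readout.sense()['time'])
```

```text
the job is handed in; nothing more can be done
the job is handed in; nothing more can be done
```

The job is done and handed in at about 43 s of robot time. No verdict was reported.

- **Cup:** I gripped it by the rim and twisted it 40° while it was fully down, then drew it up with a further 28° of turn. I tipped it to about 112° over the bin and stood it empty in the basket.
- **Capacitors and lid:** All eight capacitors showed in the bin, none stacked high. The lid then went down to firm contact and its picture measured 128 by 137 mm at seated height, about 2 mm off the bin's centre.
- **Heat sinks:** All four silver ones are laid flat in a 2 by 2 pattern beside the cup. I left the purple look-alike alone.

**Last checks:** After release, the cup's rim measured 84 mm across at 93 mm height, so it was standing upright. A map from the wrist camera showed the four sinks apart from each other and from the cup, and the top camera found no silver sink left on the bench. The solder reel measured the same place to within about 1 mm. I did not re-measure the bottle, but nothing passed near it.

**Disagreements:**
- The top and wrist cameras differed by 3 to 5 mm in x for most things and 8 mm for the cup, so I used values in between. The grasps closed cleanly on those.
- I saw the twist in only one blurred crop, so the 40° rests mainly on the low forces and the tool's path.
- The last check of the basket was by numbers, because the picture allowance was used up.

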